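# Close the filter hatch of a jeweller's bench dust extractor

### The arm

A 6-joint arm with a two-finger parallel gripper is mounted at the origin on the work surface. World frame = base frame: x ahead of the robot, y to its left, z up, the work surface at z = 0. Lengths are in m, angles in degrees, forces in N, time in s.
With the tool pointing down it reaches from about 0.275 to 0.875 m from the base axis. Payload 12.5 kg.
Tool frame: the origin (TCP) lies midway between the tips of the shut fingers; the grasp point (between the pads) lies 19 mm behind it; z points along the fingers, x is the direction in which the jaws open and shut, and the axes are right-handed (so a half turn about z gives the same grasp; the last joint's range is limited). The gripper opens to 85 mm and grips with 20 to 120 N. Pads are 22 mm wide; open, the fingers measure 114 mm over their backs; the gripper's body (76 mm by 85 mm) begins 54 mm behind the grasp point. The pads swing forward as they close: fully open they stand 13 mm farther back than shut.
Start: joints at [64.366, 20.094, 94.641, -0, 65.266, -4.847], TCP at [0.195, 0.514, 0.231] pointing down, gripper open.
Joint ranges: [-157.81, 157.81], [-45, 120.19], [0.68, 151.7], [-89.99, 269.99], [4.06, 180], [-164.3, 164.3]. Speed limits (degrees/s): [127.2, 127.2, 159.86, 180, 180, 180].

### API

Orientations are given as [roll, pitch, yaw] about the fixed x, y, z axes, in that order (R = Rz(yaw) Ry(pitch) Rx(roll)).
In Python, from cell import arm gives the robot as it stands. The module is installed in compiled form; this text tells all that it offers.
- The arm moves only by the tool apply_moves, never from a script. Its argument "moves" is a list of rows, each a list of 5 numbers: the opening, from 0 (shut) to 1 (fully open), then the shift along the tool's x, y, z in m, then the turn about the tool's z in rad. A call has 1 to 5 rows; each row shifts and turns the commanded pose from where the row before left it, along the tool's axes as they then stand; what a row does not reach is not made up. A row lasts 1/12 s, in which the tool goes at most 41.7 mm and 7.16 degrees, less where a joint would pass 70% of its speed; a pose out of reach is approached as far as the arm can. A call with a gripper value outside its range is refused whole. The fingers move at their own pace and stop on an object; "force" is the grip in N (left out, the last holds). Time passes only in rows, so rows that do not move let the fingers close. It gives the time, the measured TCP pose, the force and the opening at its end, in the units of the state.
- arm.read_state(): the state, without advancing time (a new reading comes with each control period).
- arm.grab_frame(name): name is "scene" or "side" or "wrist"; returns the picture (400x640x3 uint8, red, green, blue); there is no depth.
- arm.camera_info(name): a dict with "camera_matrix" (3x3 intrinsics, pixels), "D" ([k1, k2, p1, p2, k3] as OpenCV has them; the pictures are not rectified), "extrinsics" (4x4, takes a point from camera to world coordinates); the wrist camera has in their place "T_tool_cam" (4x4, takes a point from camera to tool coordinates, whose origin is the TCP and whose axes are the tool frame's). Camera axes: x right, y down, z forward; pixel columns grow to the right and rows downward; lengths in m; the calibration is good to about 2 mm. A picture is of the moment at which its call begins: read the wrist's pose just before it. camera_info takes no time and is no camera call.
- arm.sign_off(): hands the job in, once; it reports no verdict.
Trained networks look in the newest picture that a camera, given by its name, has taken for a name from the list of things; names that differ only in an ending like _2 or _b are one class to them, and where a whole thing is asked for, a point or a joint stands for the part that bears it (a point fixed in the world has none). Each returns a list of dicts, best first, with "conf" (0 to 1); they miss things now and then, are a little off and sometimes report something else, mostly with a low value. They report only what shows in the picture. A call takes as long as a camera call. They do not tell look-alikes from the thing itself.
- arm.boxes_of(camera, thing): "rect" ([left, top, right, bottom] in pixels, round what is visible of it).
- arm.masks_of(camera, thing): "mask" (400x640 bool, what is visible of it) and "rect" ([left, top, right, bottom] in pixels, round what is visible of it).
The state is a dict: "t": time; "joint_pos": joint angles; "joint_vel": joint speeds; "tau": joint torques, N m; "position": TCP position; "ee_rot": TCP orientation; "force": force on the tool from outside, world axes, zero at the start; "moment": the same for the moment, N m; "finger_gap": finger opening in m.
Only numpy, scipy, OpenCV 4.12 (cv2) and the standard library are available. Lean on these libraries where they do the work, as an engineer would, in place of code of your own. Each camera call takes 0.05 s, during which the arm holds its last target.

### The job

Put the blue cover back on the dust extractor's sloping filter hatch: with its top edge raised, hook the lip on its lower edge under the dark ledge, then swing the top edge shut until the yellow spring catch snaps over it. Do not force anything, leave the cover fully home and flush with the catch sprung back, and leave the other things on the bench where they are.

Things in the scene. Friction and masses are not known exactly. Their poses are not given: they have to be found in the camera images.
- extractor: White and grey wedge-shaped bench dust extractor, 200 (x) x 200 (y) mm, about 45 mm high at its low edge (own -x, which faces away from the robot), 85 mm at the high edge, fixed to the bench. Origin: centre of its underside; z up. Its top slopes up towards its own +x at 12 degrees and carries the hatch.
- deck: The hatch's axes, 70 mm above the extractor's underside: x up the slope, y across, z out of it; z = 0 is the top of the aluminium seat rim the cover lies on. Origin: middle of the home cover's underside if the hatch frame is at its nominal place. The frame (rim, ledge, cheeks, catch in one piece) is clamped anywhere within 8 mm up or down x from nominal: not reported; feel or look for it.
- ledge_nominal (a point): Nominal middle of the ledge's mouth, underside: deck (-63, 0, 7.5) mm; the true one is shifted along deck x with the frame, which stays put while you work. Dark steel ledge on the low edge, x -83 to -63, z 7.5 to 12, over the slot for the lip (z 0 to 7.5, open up-slope, back stop at x -73). Rim: x -88 to 72, y -78 to 78, open within x +-46, y +-55.
- catch_nominal (a point): Nominal tip of the yellow catch's nose: deck (56, 0, 9.5) mm, shifted with the frame. Catch: y -18 to 18, sloping nose from x 56, z 11 up to x 63, z 25, body behind it to x 75, flat underside z 9.5. Beside it two top stops at x 61.5, 8 high, |y| 40 to 70. Side cheeks: inner faces at y +-74, x -59 to 35, 6 high.
- cover: Loose blue cover, about 0.2 kg, plate 120 (x) x 140 (y) x 8 mm, lying handle up at the start. Origin: centre of its underside; x to its top edge (white bar on the face there), z out of its face. Lip: tongue z 0 to 4, x -60 to -72, full width. Handle: black rib on the middle, 14 in x, 70 long in y, z 8 to 40. Home: axes agree with the deck's, underside at deck z 0, lip under the ledge.
- lip (a point): Middle of the lip's far lower edge: cover frame (-72, 0, 0) mm.
- top_edge (a point): Middle of the cover's top edge, lower side: cover frame (60, 0, 0) mm. The plate is 8 mm thick there.
- catch (a joint): Yellow spring catch, m: 0 = sprung fully out, grows to 0.010 as it is pushed back up the slope. The cover's top edge, pushed down along its slippery nose, drives it back 3 to 6 mm (3 N at the start, up to 9 N), then it springs back over the edge. A push of 8 to 15 N on the face at about cover x 40 is enough. Let go before that, the cover rests on the nose about 0.12 rad open.
- jar: Glass jar with aluminium lid, 44 mm across, 65 high, standing. Bystander: leave alone.
- spool: Red spool, 40 mm across, 40 high, standing. Bystander: leave alone.
- dish: White ceramic dish, 80 mm across, 28 high. Bystander: leave alone.
- screwdriver: Screwdriver with orange handle, 160 mm long. Bystander: leave alone.
- tin: Green tin, 90 x 65 x 30 mm. Bystander: leave alone.
- polish: White bottle with black cap, 48 mm across, 120 high. Bystander: leave alone.
There are look-alikes about, which are no part of the job. What is meant by the cover is not orange, and is the larger of those in its own colour.

How it is judged:
By the outcome, as a careful person would: the job done as asked, in the order asked, and still so for the second after the job is handed in, with the robot touching nothing.
It also fails if it takes over 62 s, if anything falls off the work surface, if the arm or the gripper's body presses on something with over 40 N, if the wrist force passes 120 N, or if a joint passes its speed limit or range.

## Working session

There is one attempt and no reset: what is moved stays moved. The work goes in short steps, Python scripts to look and compute and a tool call to move; the robot and the scene stay as the last step left them, time stands still between calls to the robot, and variables do not carry over. Pictures are saved under pics/ and viewed, and the job is handed in when it is done.

Besides the shell and the picture viewer there is one more tool, called after ">>>" by a JSON object that holds its "name" and its "arguments". apply_moves: Moves the arm, as the interface text tells. Its arguments: {"type":"object","properties":{"moves":{"type":"array","items":{"type":"array","items":{"type":"number"}}},"force":{"type":"number"}},"required":["moves"]}

```bash
mkdir -p pics; cat > h.py <<'E'
import numpy as np, cv2
from cell import arm
from scipy.spatial.transform import Rotation as Rn
def save(n,img,):
    cv2.imwrite('pics/'+n,cv2.cvtColor(img,cv2.COLOR_RGB2BGR))
def ext(c):
    i=arm.camera_info(c);K=np.array(i['camera_matrix']);D=np.array(i['D'])
    if c=='wrist':
        s=arm.read_state();T=np.eye(4);T[:3,:3]=Rn.from_euler('xyz',s['ee_rot'],degrees=True).as_matrix();T[:3,3]=s['position']
        E=T@np.array(i['T_tool_cam'])
    else:E=np.array(i['extrinsics'])
    return K,D,E
def ray(c,uv,E=None):
    K,D,E0=ext(c);E=E0 if E is None else E
    p=cv2.undistortPoints(np.array(uv,float).reshape(-1,1,2),K,D).reshape(-1,2)
    d=np.c_[p,np.ones(len(p))]@E[:3,:3].T
    return E[:3,3],d
def atz(c,uv,z,E=None):
    o,d=ray(c,uv,E);return o+d*((z-o[2])/d[:,2])[:,None]
def proj(c,P,E=None):
    K,D,E0=ext(c);E=E0 if E is None else E
    M=np.linalg.inv(E);r=cv2.Rodrigues(M[:3,:3])[0]
    return cv2.projectPoints(np.array(P,float).reshape(-1,1,3),r,M[:3,3],K,D)[0].reshape(-1,2)
E
python3 - <<'E'
from h import *
for c in ['scene','side','wrist']:
    save(c+'0.png',arm.grab_frame(c))
    for t in ['cover','extractor']:
        for b in arm.boxes_of(c,t): print(c,t,b)
    K,D,E=ext(c);print(K.round(1).tolist(),E.round(3).tolist())
print(arm.read_state())
E
```

```text
scene cover {'rect': [292.3, 258.2, 361.4, 326.7], 'conf': 0.86}
scene cover {'rect': [409.1, 283.1, 450.3, 322.1], 'conf': 0.78}
scene cover {'rect': [421.9, 209.3, 486.5, 268.2], 'conf': 0.77}
[[376.3, 0.0, 320.0], [0.0, 376.3, 195.9], [0.0, 0.0, 1.0]] [[-0.76, 0.563, -0.325, 0.749], [0.65, 0.657, -0.382, 0.405], [-0.001, -0.502, -0.865, 1.003], [0.0, 0.0, 0.0, 1.0]]
side cover {'rect': [307.0, 176.9, 351.4, 204.0], 'conf': 0.89}
side cover {'rect': [248.4, 175.4, 279.8, 186.8], 'conf': 0.81}
side cover {'rect': [235.7, 190.1, 243.7, 210.7], 'conf': 0.51}
side extractor {'rect': [349.6, 208.1, 438.0, 268.5], 'conf': 0.72}
side extractor {'rect': [446.1, 240.9, 466.2, 273.1], 'conf': 0.63}
[[460.2, 0.0, 322.2], [0.0, 460.2, 203.2], [0.0, 0.0, 1.0]] [[0.872, -0.245, 0.424, -0.242], [-0.489, -0.443, 0.751, -1.159], [0.004, -0.862, -0.506, 0.872], [0.0, 0.0, 0.0, 1.0]]
wrist cover {'rect': [247.8, 262.8, 334.2, 339.8], 'conf': 0.92}
wrist cover {'rect': [93.5, 139.4, 235.0, 257.8], 'conf': 0.71}
[[320.8, 0.0, 323.7], [0.0, 320.8, 195.8], [0.0, 0.0, 1.0]] [[0.355, 0.888, 0.292, 0.12], [0.935, -0.337, -0.111, 0.544], [-0.0, 0.313, -0.95, 0.373], [0.0, 0.0, 0.0, 1.0]]
{'t': 0.45, 'joint_pos': array([ 6.43670143e+01,  2.00972637e+01,  9.46440833e+01, -6.51405350e-04,
        6.52653095e+01, -4.84799071e+00]), 'joint_vel': array([ 0.04436499, -0.03712468,  0.01670728, -0.00195602,  0.10860255,
        0.04460135]), 'tau': array([-5.33523416e-04, -5.05664563e+01, -2.91433775e+01, -1.39899571e-04,
        1.33695819e-03,  2.24166354e-05]), 'position': array([0.19514267, 0.51417522, 0.23123544]), 'ee_rot': array([1.79999973e+02, 6.68263441e-03, 6.92152776e+01]), 'force': array([-0.07256036, -0.04093633, -0.57411816]), 'moment': array([ 0.02783894,  0.00083964, -0.00297165]), 'finger_gap': 0.08575081333217405}
```

View pics/scene0.png

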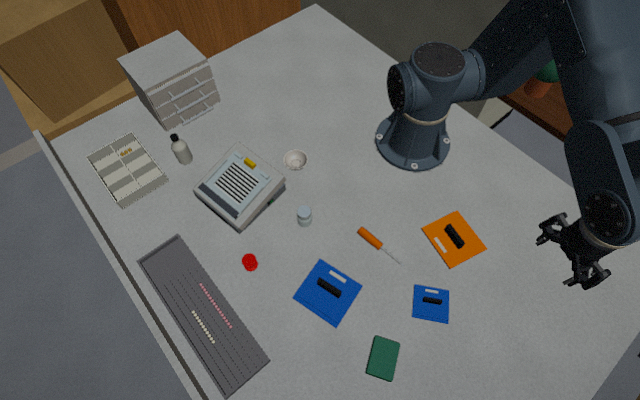

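View pics/side0.png

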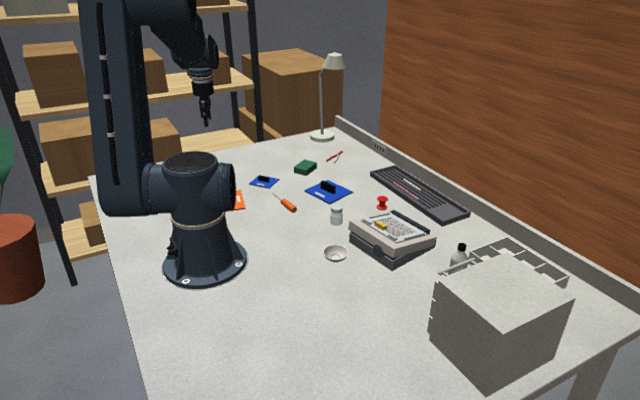

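View pics/wrist0.png

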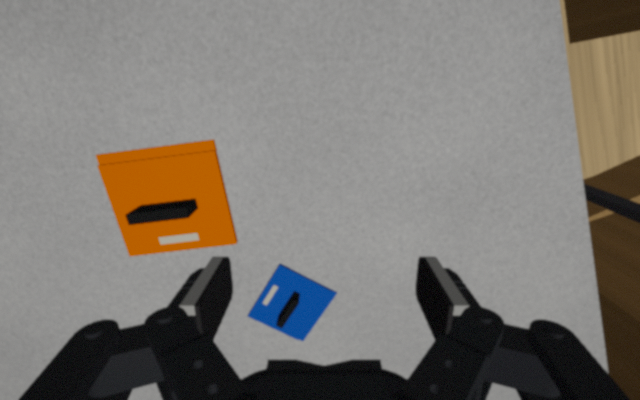

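Three candidates in the scene view: large blue (328,292), small blue (431,303) and orange (454,239). The large blue one fits, being blue and the larger of the two. I'll confirm it in enlarged crops.

```bash
python3 - <<'E'
from h import *
im=cv2.imread('pics/scene0.png')
a=cv2.resize(im[250:340,280:460],None,fx=4.4,fy=4.4,interpolation=cv2.INTER_CUBIC);cv2.imwrite('pics/c1.png',a)
b=cv2.resize(im[135:240,180:300],None,fx=5.5,fy=5.5,interpolation=cv2.INTER_CUBIC);cv2.imwrite('pics/c2.png',b)
E
```

```text
(no output)
```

View pics/c1.png

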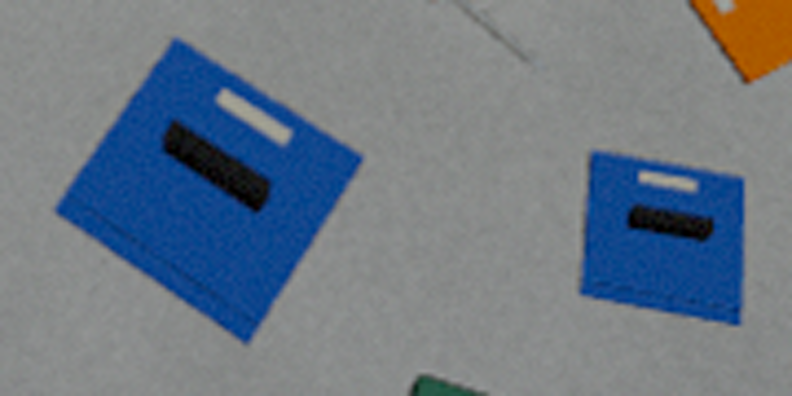

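View pics/c2.png

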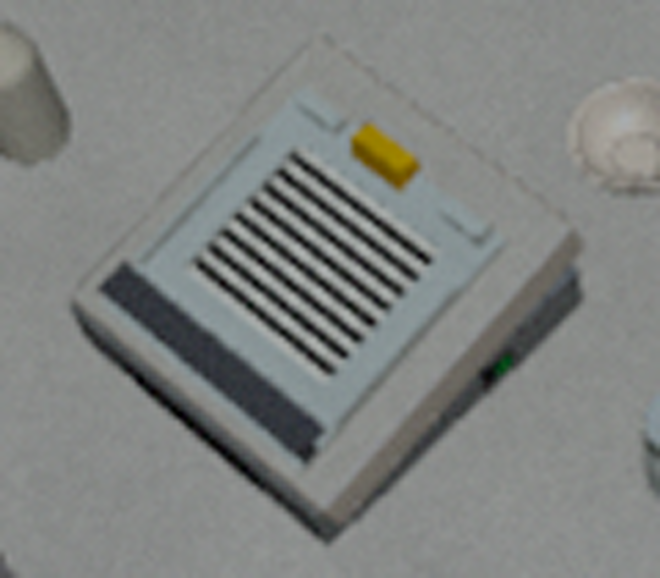

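Crop 1 confirms the large blue cover at (328,292): white bar at its upper right, lip step at its lower left. Crop 2 shows the hatch: the dark ledge on the low side (lower left) and the yellow catch on the high side facing the robot. Next I'll fit poses for the cover and extractor.

```bash
cat >> h.py <<'E'
from scipy.optimize import least_squares
th=np.radians(12)
def Tz(x,y,yaw):
    T=np.eye(4);T[:3,:3]=Rn.from_euler('z',yaw).as_matrix();T[:3,3]=[x,y,0];return T
Tdeck=np.eye(4);Tdeck[:3,:3]=Rn.from_euler('y',-12,degrees=True).as_matrix();Tdeck[:3,3]=[0,0,.07]
def ap(T,P): return np.array(P)@T[:3,:3].T+T[:3,3]
E
python3 - <<'E'
from h import *
def un(P,s,o): return (np.array(P)+.5)/s-.5+np.array(o)
# cover
uv=un([(176,38),(362,158),(56,210),(248,344)],4.4,(280,250))
P=np.array([[60,-70,8],[60,70,8],[-72,-70,4],[-72,70,4]])/1e3
for sg in (1,):
  w=atz('scene',uv,.006);print(w.round(4))
c=w.mean(0)
best=None
for flip in (1,-1):
  for y0 in np.radians([0,90,180,270]):
    Q=P*[1,flip,1]
    r=least_squares(lambda p:(proj('scene',ap(Tz(*p),Q))-uv).ravel(),[c[0],c[1],y0])
    if best is None or r.cost<best.cost:best=r;bf=flip
print('cover',best.x[:2],np.degrees(best.x[2]),best.cost,bf,best.fun.round(2))
# extractor
uv=un([(75,305),(330,535),(580,240),(322,38), (105,285),(125,263),(325,432),(308,460), (354,150),(402,187)],5.5,(180,135))
def model(p):
    T=Tz(*p[:3]);A=ap(T,np.array([[-100,-100,45],[-100,100,45],[100,100,86],[100,-100,86]])/1e3)
    A[:]=ap(T,np.array([[-100,-100,43.7],[-100,100,43.7],[100,100,86.2],[100,-100,86.2]])/1e3)
    s=p[3]
    D=np.array([[-83,-78,12],[-63,-78,12],[-63,78,12],[-83,78,12],[63,-18,25],[63,18,25]])/1e3+[s,0,0]
    return np.r_[A,ap(T@Tdeck,D)]
w=atz('scene',uv[:4],.065);c=w.mean(0);best=None
for y0 in np.radians([0,90,180,270]):
    r=least_squares(lambda p:(proj('scene',model(p))-uv).ravel(),[c[0],c[1],y0,0],loss='soft_l1')
    print(np.degrees(y0),r.cost)
    if best is None or r.cost<best.cost:best=r
print('ext',best.x,np.degrees(best.x[2]),best.cost,best.fun.reshape(-1,2).round(2).tolist())
E
```

```text
[[0.5064 0.1169 0.006 ]
 [0.4703 0.2498 0.006 ]
 [0.6323 0.153  0.006 ]
 [0.5961 0.2861 0.006 ]]
cover [0.54552087 0.1998093 ] -164.50808232821498 0.6950730538455964 -1 [-0.14 -0.41  0.78 -0.13 -0.69  0.11  0.04  0.29]
0.0 333.25803662320374
90.0 333.2580366232041
180.0 333.2580366252402
270.0 400.48982141800604
ext [ 0.54658076 -0.20188482  1.77012782 -0.00908044] 101.42085326728156 333.25803662320374 [[-0.68, 0.25], [0.01, -84.02], [1.21, -5.54], [0.07, 79.67], [-0.71, -3.12], [-0.16, 3.62], [0.84, -61.05], [-0.35, -68.46], [0.0, 25.07], [0.12, 9.8]]
```

```bash
python3 - <<'E'
from h import *
def un(P,s,o): return (np.array(P)+.5)/s-.5+np.array(o)
uv=un([(75,305),(330,535),(580,240),(322,38), (105,285),(125,263),(325,432),(308,460), (354,150),(402,187)],5.5,(180,135))
def model(p):
    T=Tz(*p[:3])
    A=ap(T,np.array([[-100,100,43.7],[-100,-100,43.7],[100,-100,86.2],[100,100,86.2]])/1e3)
    s=p[3]
    D=np.array([[-83,78,12],[-63,78,12],[-63,-78,12],[-83,-78,12],[63,18,25],[63,-18,25]])/1e3+[s,0,0]
    return np.r_[A,ap(T@Tdeck,D)]
w=atz('scene',uv[:4],.065);c=w.mean(0);best=None
for y0 in np.radians([0,90,180,270]):
    r=least_squares(lambda p:(proj('scene',model(p))-uv).ravel(),[c[0],c[1],y0,0],loss='soft_l1')
    if best is None or r.cost<best.cost:best=r
print('ext',best.x,np.degrees(best.x[2]),best.cost,(proj('scene',model(best.x))-uv).round(2).tolist())
E
```

```text
ext [ 5.53812132e-01 -1.97141495e-01  3.28592554e+00 -1.34614408e-03] 188.26966546587838 7.982252558342569 [[-1.77, 0.41], [-2.49, -1.05], [0.38, -0.93], [0.37, -0.14], [-0.46, 1.38], [0.7, 0.35], [0.55, 0.75], [-1.27, 1.05], [0.93, -1.16], [0.78, -1.16]]
```

>>> {"name": "apply_moves", "arguments": {"moves": [[1,-0.0113,0.0293,0,0],[1,-0.0113,0.0293,0,0],[1,-0.0113,0.0293,0,0],[1,-0.0113,0.0293,0,0],[1,-0.0113,0.0293,0,0]]}}

```text
t: 0.87
position: [0.3129, 0.4083, 0.2314]
ee_rot: [180.0, -0.0, 69.2]
force: [0.8, 0.2, -0.4]
finger_gap: 0.0854
```

>>> {"name": "apply_moves", "arguments": {"moves": [[1,-0.0113,0.0293,0,0],[1,-0.0113,0.0293,0,0],[1,-0.0113,0.0293,0,0],[1,-0.0113,0.0293,0,0],[1,-0.0113,0.0293,0,0]]}}

```text
t: 1.28
position: [0.43, 0.3033, 0.2314]
ee_rot: [180.0, -0.0, 69.2]
force: [1.0, 0.3, 0.1]
finger_gap: 0.0855
```

>>> {"name": "apply_moves", "arguments": {"moves": [[1,-0.0113,0.0293,0,0],[1,-0.0113,0.0293,0,0],[1,-0.0113,0.0293,0,0],[1,0,0,0,-0.105],[1,0,0,0,-0.105]]}}

```text
t: 1.7
position: [0.5002, 0.2404, 0.2311]
ee_rot: [-180.0, 0.0, 81.4]
force: [0.6, 0.1, -0.3]
finger_gap: 0.0852
```

>>> {"name": "apply_moves", "arguments": {"moves": [[1,0,0,0,-0.105],[1,0,0,0,-0.105],[1,0,0,0,-0.105],[1,0,0,0,-0.105],[1,0,0,0,0]]}}

```text
t: 2.12
position: [0.4991, 0.2417, 0.2313]
ee_rot: [-180.0, -0.0, 105.6]
force: [-1.1, -0.3, -0.6]
finger_gap: 0.0853
```

```bash
python3 - <<'E'
from h import *
s=arm.read_state();print(s['t'],s['position'],s['ee_rot'],s['joint_pos'])
save('w1.png',arm.grab_frame('wrist'))
T=Tz(.5455,.1998,np.radians(-164.5))
print(proj('wrist',ap(T,np.array([[60,-70,8],[60,70,8],[-72,70,4],[-72,-70,4],[0,-35,40],[0,35,40]])/1e3)).round(1).tolist())
E
```

```text
2.1167 [0.49911194 0.24167521 0.23129092] [-1.79998161e+02 -4.21967280e-04  1.05578574e+02] [ 2.10264165e+01  2.05669372e+01  9.39573396e+01  6.53649424e-04
  6.54775142e+01 -8.45524289e+01]
[[338.2, 139.5], [214.7, 140.1], [227.3, 243.6], [337.1, 243.1], [307.0, 198.8], [243.3, 199.1]]
```

View pics/w1.png

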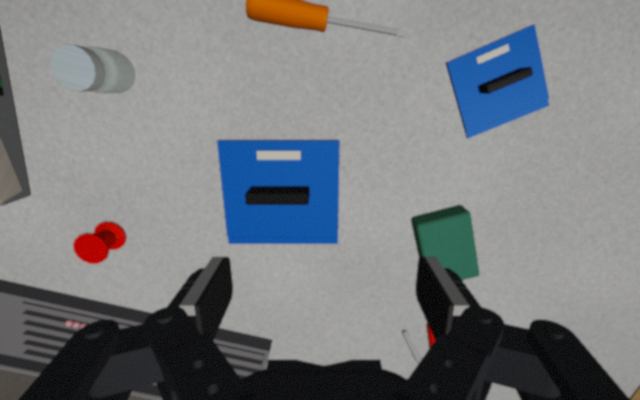

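The wrist view shows the cover at (278,192), white bar up. Its corners agree with the scene fit to about 2 mm (shift +2.3 mm in tool x).

>>> {"name": "apply_moves", "arguments": {"moves": [[1,-0.025,0.0155,0,0],[1,-0.0255,0.0155,0,0],[1,0,0,0.04,0],[1,0,0,0.04,0],[1,0,0,0.04,0]]}}

```text
t: 2.58
position: [0.5428, 0.2008, 0.1102]
ee_rot: [179.9, -0.0, 105.0]
force: [1.3, 0.1, -0.4]
finger_gap: 0.0858
```

>>> {"name": "apply_moves", "arguments": {"moves": [[1,0,0,0.02,0],[1,0,0,0,0]]}}

```text
t: 2.75
position: [0.5399, 0.2004, 0.0868]
ee_rot: [-179.6, 0.0, 105.1]
force: [-0.3, -0.1, 0.2]
finger_gap: 0.0854
```

```bash
python3 - <<'E'
from h import *
s=arm.read_state();print(s['t'],s['position'],s['ee_rot'])
im=arm.grab_frame('wrist');save('w2.png',im)
for x,y in ((.5455,.1998),(.5449,.2020)):
 T=Tz(x,y,np.radians(-164.5))
 print(proj('wrist',ap(T,np.array([[60,-70,8],[60,70,8],[-72,70,4],[-72,-70,4],[7,-35,40],[7,35,40]])/1e3)).round(1).tolist())
E
```

```text
2.75 [0.53985379 0.20036539 0.08683492] [-1.79556453e+02  4.50737090e-03  1.05089014e+02]
[[421.1, 125.8], [217.2, 127.2], [236.2, 289.2], [405.7, 288.2], [373.8, 215.2], [264.9, 215.9]]
[[424.4, 125.8], [220.5, 127.1], [238.9, 289.2], [408.5, 288.2], [377.3, 215.2], [268.4, 215.9]]
```

View pics/w2.png

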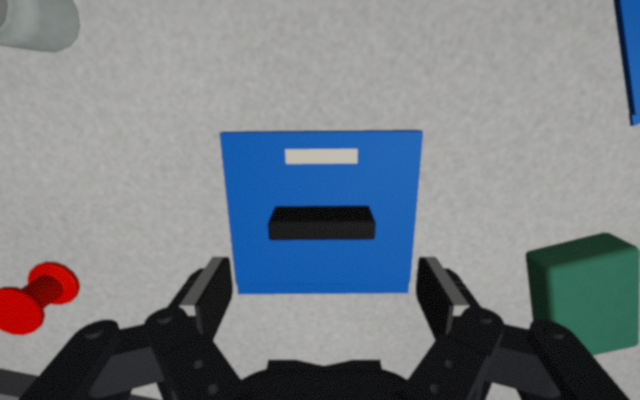

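>>> {"name": "apply_moves", "arguments": {"moves": [[1,0,0.0065,0.02,0],[1,0,0,0.025,0],[1,0,0,0.02,0],[1,0,0,0.01,0],[1,0,0,0.0065,0]]}}

```text
t: 3.22
position: [0.5493, 0.2031, 0.0104]
ee_rot: [179.9, 0.0, 105.2]
force: [0.4, 0.2, 0.1]
finger_gap: 0.085
```

>>> {"name": "apply_moves", "arguments": {"moves": [[1,0,0,0,0],[1,0,0,0,0]]}}

```text
t: 3.38
position: [0.5495, 0.2032, 0.0112]
ee_rot: [179.9, -0.0, 105.3]
force: [-0.1, 0.2, 0.8]
finger_gap: 0.0855
```

```bash
python3 - <<'E'
from h import *
s=arm.read_state();print(s['t'],s['position'],s['ee_rot'],s['force'])
im=arm.grab_frame('wrist');save('w3.png',im)
E
```

```text
3.3833 [0.54945335 0.2031545  0.01115253] [ 1.79897689e+02 -4.01550110e-04  1.05283434e+02] [-0.06512254  0.21003584  0.84892019]
```

View pics/w3.png

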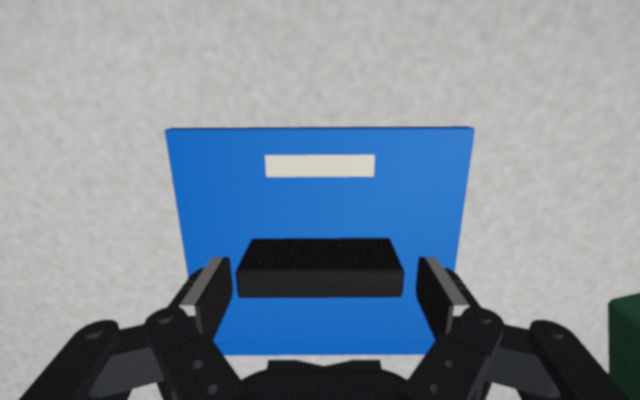

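```bash
python3 - <<'E'
from h import *
s=arm.read_state();p=s['position']
print(proj('wrist',[p,p+[0,0,.02],p+[0,0,.029]]))
T=Tz(.5478,.2028,np.radians(-164.5))
print(proj('wrist',ap(T,np.array([[60,-70,8],[60,70,8],[7,-35,40],[7,35,40],[-7,35,40],[-7,-35,40],[-7,-35,8]])/1e3)).round(1).tolist())
E
```

```text
[[322.38535163 258.51330429]
 [322.21821087 281.30836764]
 [322.12735519 293.69921522]]
[[478.5, 131.8], [165.6, 133.0], [408.8, 274.5], [235.9, 275.1], [238.9, 304.3], [406.1, 303.7], [390.9, 264.1]]
```

>>> {"name": "apply_moves", "arguments": {"moves": [[1,-0.0005,-0.0065,0.004,0],[1,0,0,0.005,0],[1,0,0,0,0],[1,0,0,0,0]]}}

```text
t: 3.77
position: [0.5423, 0.2006, 0.0007]
ee_rot: [-180.0, 0.0, 105.3]
force: [0.0, 0.2, -0.0]
finger_gap: 0.0854
```

```bash
python3 - <<'E'
from h import *
s=arm.read_state();print(s['t'],s['position'],s['ee_rot'],s['force'])
im=arm.grab_frame('wrist');save('w4.png',im)
E
```

```text
3.7667 [0.54233496 0.20061143 0.00068663] [-1.79979272e+02  2.74528526e-05  1.05305106e+02] [ 0.0165787   0.23791216 -0.03901891]
```

View pics/w4.png

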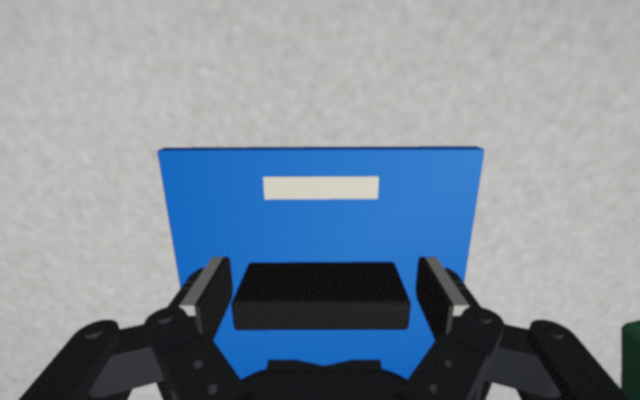

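>>> {"name": "apply_moves", "arguments": {"force": 20, "moves": [[0.75,0,0,0,0],[0.5,0,0,0,0],[0.3,0,0,0,0],[0.3,0,0,0,0],[0.3,0,0,0,0]]}}

```text
t: 4.23
position: [0.5427, 0.2007, 0.001]
ee_rot: [180.0, 0.0, 105.3]
force: [-0.4, -1.6, 4.2]
finger_gap: 0.0695
```

>>> {"name": "apply_moves", "arguments": {"moves": [[0.3,0,0,0,0],[0.3,0,0,-0.01,0],[0.3,0,0,-0.02,0],[0.3,0,0,-0.02,0],[0.3,0,0,0,0]]}}

```text
t: 4.65
position: [0.544, 0.2012, 0.0543]
ee_rot: [179.7, -0.0, 105.3]
force: [0.9, 0.8, 0.6]
finger_gap: 0.0701
```

```bash
python3 - <<'E'
from h import *
s=arm.read_state();print(s['t'],s['position'],s['ee_rot'],s['force'],s['moment'])
save('w5.png',arm.grab_frame('wrist'))
im=arm.grab_frame('side');save('s5.png',cv2.resize(im[140:240,250:410],None,fx=5,fy=5,interpolation=cv2.INTER_CUBIC))
E
```

```text
4.65 [0.54402143 0.20122492 0.05425008] [ 1.79741641e+02 -6.91525485e-03  1.05313484e+02] [0.87448073 0.75635369 0.64704687] [ 0.03490303 -0.02418554 -0.01355317]
```

View pics/w5.png

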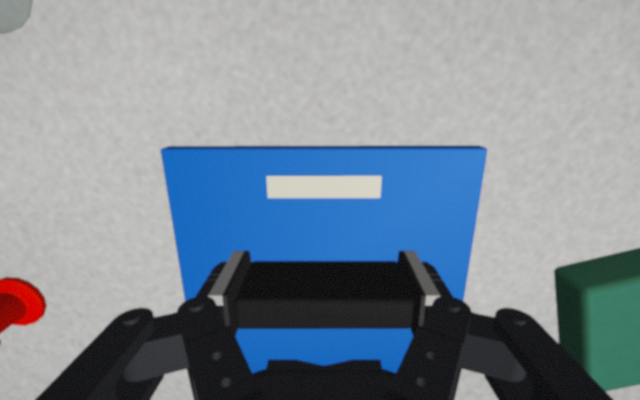

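View pics/s5.png

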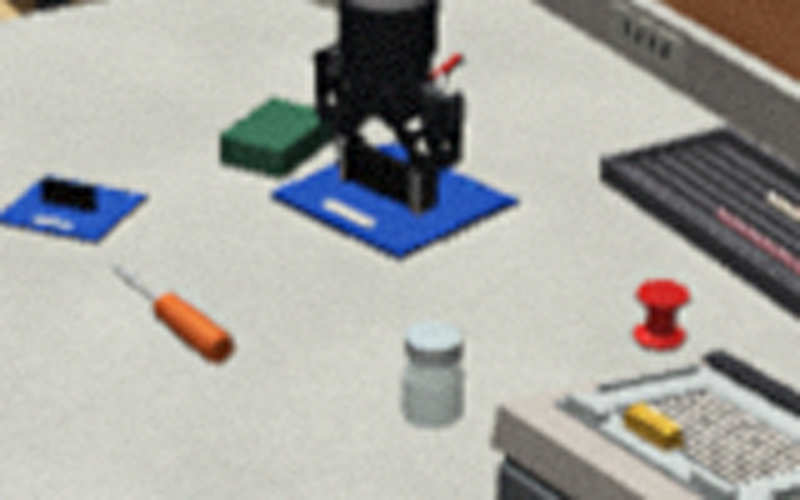

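>>> {"name": "apply_moves", "arguments": {"moves": [[0.3,0,0,-0.03,0],[0.3,0,0,-0.035,0],[0.3,0,0,-0.035,0],[0.3,-0.022,-0.005,-0.03,0],[0.3,-0.022,-0.005,-0.03,0]]}}

```text
t: 5.17
position: [0.5437, 0.1556, 0.211]
ee_rot: [-179.9, -0.0, 105.4]
force: [-0.1, -0.1, -2.4]
finger_gap: 0.0699
```

>>> {"name": "apply_moves", "arguments": {"moves": [[0.3,-0.025,-0.006,-0.025,0],[0.3,-0.025,-0.006,-0.025,0],[0.3,-0.025,-0.006,-0.025,0],[0.3,-0.025,-0.006,0,0],[0.3,-0.022,-0.005,0,0]]}}

```text
t: 5.58
position: [0.5487, 0.0288, 0.286]
ee_rot: [180.0, 0.0, 105.3]
force: [0.3, 0.2, -1.8]
finger_gap: 0.0697
```

>>> {"name": "apply_moves", "arguments": {"moves": [[0.3,0,0,0,0.06],[0.3,0,0,0,0.062],[0.3,0,0,0,0],[0.3,0,0,0,0]]}}

```text
t: 5.92
position: [0.5484, 0.0303, 0.2846]
ee_rot: [-179.9, -0.0, 98.4]
force: [-0.6, 0.0, -2.1]
finger_gap: 0.0694
```

```bash
python3 - <<'E'
from h import *
s=arm.read_state();print(s['t'],s['position'],s['ee_rot'],s['force'],s['moment'])
im=arm.grab_frame('wrist')
save('w6.png',im)
np.save('w6.npy',ext('wrist')[2])
T=Tz(.5538,-.1971,np.radians(188.27))@Tdeck
print(proj('wrist',ap(T,np.array([[-63,78,12],[-63,-78,12],[63,18,25],[63,-18,25]])/1e3)).round(1).tolist())
E
```

```text
5.9167 [0.54838    0.03032549 0.28464585] [-1.79887574e+02 -2.46804238e-02  9.84262343e+01] [-0.58659832  0.03803504 -2.08938374] [-0.00862882 -0.02423922 -0.00815654]
[[63.8, 194.1], [196.9, 194.4], [63.9, 85.0], [102.2, 85.1]]
```

View pics/w6.png

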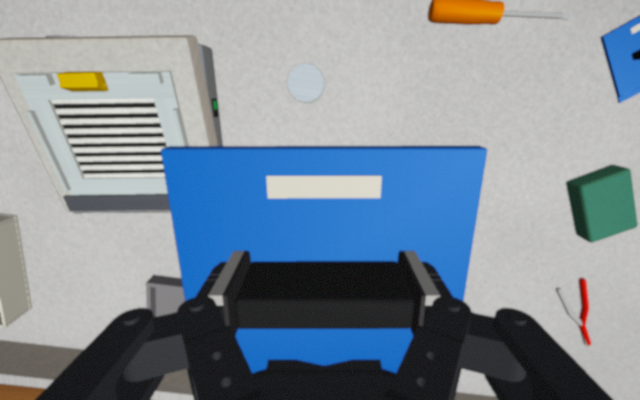

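```bash
python3 - <<'E'
import cv2
im=cv2.imread('pics/w6.png')
cv2.imwrite('pics/c6.png',cv2.resize(im[60:220,0:225],None,fx=3.5,fy=3.5,interpolation=cv2.INTER_CUBIC))
E
```

```text
(no output)
```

View pics/c6.png

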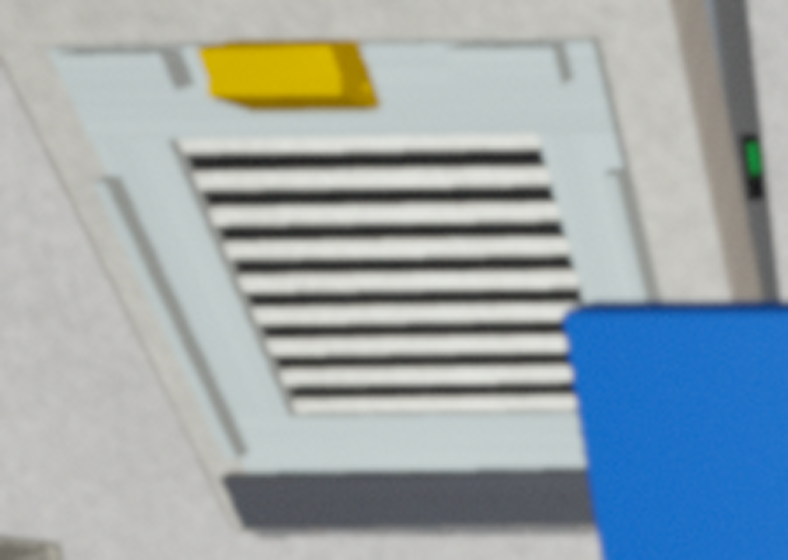

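```bash
python3 - <<'E'
from h import *
E6=np.load('w6.npy')
def un(P,s,o): return (np.array(P)+.5)/s-.5+np.array(o)
uw=un([(178,137),(540,135),(295,412),(55,48),(598,38),(228,473),(245,525),(376,106)],3.5,(0,60))
Dw=np.array([[46,55,0],[46,-55,0],[-46,55,0],[72,78,0],[72,-78,0],[-63,78,12],[-83,78,12],[56,-18,10]])/1e3
us=un([(75,305),(330,535),(580,240),(322,38), (105,285),(125,263),(325,432),(308,460), (354,150),(402,187)],5.5,(180,135))
Ds=np.array([[-83,78,12],[-63,78,12],[-63,-78,12],[-83,-78,12],[63,18,25],[63,-18,25]])/1e3
Bs=np.array([[-100,100,43.7],[-100,-100,43.7],[100,-100,86.2],[100,100,86.2]])/1e3
def res(p,split=False):
    T=Tz(*p[:3]);s=np.array([p[3],0,0])
    rw=proj('wrist',ap(T@Tdeck,Dw+s),E6)-uw
    Tp=T.copy();Tp[:3,3]+=[p[4],p[5],0]   # scene camera bias
    rs=proj('scene',np.r_[ap(Tp,Bs),ap(Tp@Tdeck,Ds+s)])-us
    if split:return rw,rs
    return np.r_[rw.ravel(),rs.ravel(),p[3]/.008*.5,p[4:]/.002]
r=least_squares(res,[.5538,-.197,3.286,0,0,0],loss='soft_l1')
print(r.x,np.degrees(r.x[2]));rw,rs=res(r.x,True);print(rw.round(1).tolist(),rs.round(1).tolist())
# wrist only, s fixed
for s in (-.006,0,.006):
    f=lambda q:(proj('wrist',ap(Tz(*q)@Tdeck,Dw+[s,0,0]),E6)-uw).ravel()
    q=least_squares(f,r.x[:3],loss='soft_l1');fo=Tz(*q.x)@Tdeck@np.array([s,0,0,1]);print(s,q.cost,np.degrees(q.x[2]),'frame origin',fo.round(4))
fo=Tz(*r.x[:3])@Tdeck@np.array([r.x[3],0,0,1]);print(fo)
E
```

```text
[ 5.51962202e-01 -2.00166521e-01  3.30123051e+00 -3.28207743e-03
  2.12659765e-05  1.63321625e-03] 189.14657528006595
[[-1.2, 0.0], [1.2, -0.8], [-0.2, 0.5], [-0.6, -0.8], [0.4, 0.1], [-1.6, 0.9], [0.5, 0.3], [3.6, 0.2]] [[-1.5, 0.4], [-1.4, -1.8], [0.6, -2.2], [-0.1, -0.7], [-0.7, 1.7], [0.4, 0.6], [0.9, 0.5], [-0.8, 0.8], [0.5, -1.4], [0.4, -1.5]]
-0.006 5.508417634036231 189.24946289466337 frame origin [ 0.5552 -0.2001  0.0688  1.    ]
0 6.661374141983357 189.23619818129728 frame origin [ 0.555  -0.1993  0.07    1.    ]
0.006 8.108039823255929 189.2312307641368 frame origin [ 0.5549 -0.1985  0.0712  1.    ]
[ 0.55513174 -0.1996562   0.06931762  1.        ]
```

>>> {"name": "apply_moves", "arguments": {"moves": [[0.3,0.032,0.005,0,0],[0.3,0.033,0.005,0,0],[0.3,0.033,0.005,0.03,0],[0.3,0.033,0.005,0.03,0],[0.3,0.032,0.004,0.03,0]]}}

```text
t: 6.38
position: [0.5486, 0.1904, 0.2006]
ee_rot: [180.0, -0.0, 98.5]
force: [0.9, -0.2, -3.2]
finger_gap: 0.0696
```

>>> {"name": "apply_moves", "arguments": {"moves": [[0.3,0,0,0.04,0],[0.3,0,0,0.04,0],[0.3,0,0,0.04,0],[0.3,0,0,0.03,0],[0.3,0,0,0.02,0]]}}

```text
t: 6.8
position: [0.547, 0.1885, 0.0279]
ee_rot: [-179.7, 0.0, 98.5]
force: [0.3, -0.8, -3.0]
finger_gap: 0.0698
```

>>> {"name": "apply_moves", "arguments": {"moves": [[0.3,0,0,0.01,0],[0.3,0,0,0.006,0],[0.3,0,0,0.003,0],[0.3,0,0,0,0]]}}

```text
t: 7.13
position: [0.5493, 0.1887, 0.0132]
ee_rot: [180.0, -0.0, 98.4]
force: [-0.0, 0.8, -2.6]
finger_gap: 0.0696
```

>>> {"name": "apply_moves", "arguments": {"moves": [[0.3,0,0,0.006,0],[0.3,0,0,0.004,0],[0.3,0,0,0.0015,0],[0.3,0,0,0,0]]}}

```text
t: 7.47
position: [0.549, 0.1885, 0.0013]
ee_rot: [180.0, -0.0, 98.3]
force: [0.3, -0.6, -2.2]
finger_gap: 0.0695
```

>>> {"name": "apply_moves", "arguments": {"moves": [[1,0,0,0,0],[1,0,0,0,0],[1,0,0.003,-0.003,0],[1,0,0,-0.003,0],[1,0,0,0,0]]}}

```text
t: 7.88
position: [0.5525, 0.1891, 0.0081]
ee_rot: [179.9, -0.0, 98.3]
force: [-0.0, 0.6, -0.3]
finger_gap: 0.0852
```

```bash
python3 - <<'E'
from h import *
s=arm.read_state();print(s['t'],s['position'],s['ee_rot'],s['force'])
save('w7.png',arm.grab_frame('wrist'))
p=s['position'];print(proj('wrist',[p+[0,0,z-p[2]] for z in (.008,.024,.04)]))
E
```

```text
7.8833 [0.55253454 0.18908681 0.00812894] [ 1.79917164e+02 -8.95314702e-03  9.83165540e+01] [-0.02116167  0.6256812  -0.32552192]
[[322.26857881 259.37562411]
 [322.12588527 277.19928856]
 [321.94968407 299.20781603]]
```

View pics/w7.png

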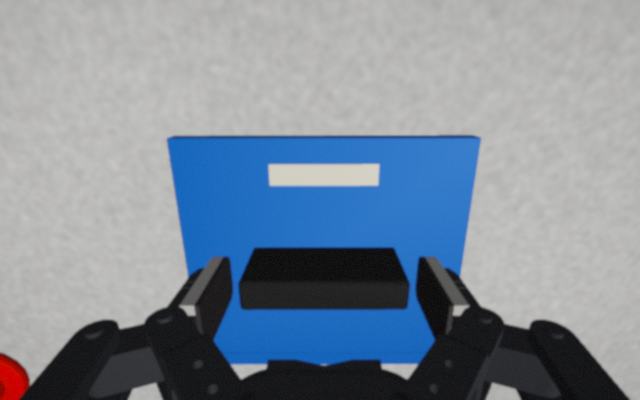

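>>> {"name": "apply_moves", "arguments": {"force": 20, "moves": [[0.6,0,0,0.001,0],[0.3,0,0,0,0],[0.3,0,0,0,0],[0.3,0,0,0,0],[0.3,0,0,0,0]]}}

```text
t: 8.35
position: [0.5518, 0.1889, 0.0062]
ee_rot: [-180.0, 0.0, 98.3]
force: [-1.5, 0.0, 2.9]
finger_gap: 0.0695
```

>>> {"name": "apply_moves", "arguments": {"moves": [[0.3,0,0,-0.01,0],[0.3,0,0,-0.03,0],[0.3,0,0,-0.035,0],[0.3,0,0,-0.035,0],[0.3,0,0,-0.035,0]]}}

```text
t: 8.77
position: [0.5513, 0.1888, 0.1531]
ee_rot: [-180.0, 0.0, 98.3]
force: [0.4, 0.2, -2.0]
finger_gap: 0.0696
```

>>> {"name": "apply_moves", "arguments": {"moves": [[0.3,0,0,-0.03,0],[0.3,0,0,0,0],[0.3,0,0,0,0]]}}

```text
t: 9.02
position: [0.5522, 0.1891, 0.1829]
ee_rot: [179.8, -0.0, 98.3]
force: [-0.5, -0.6, -3.6]
finger_gap: 0.0697
```

```bash
python3 - <<'E'
from h import *
s=arm.read_state();print(s['t'],s['position'],s['ee_rot'],s['force'],s['moment'])
save('w8.png',arm.grab_frame('wrist'))
E
```

```text
9.0167 [0.55223279 0.189056   0.18286505] [ 1.79835056e+02 -1.87152556e-02  9.83189342e+01] [-0.49585123 -0.55285395 -3.55478325] [-0.02808138  0.06939402  0.05146971]
```

View pics/w8.png

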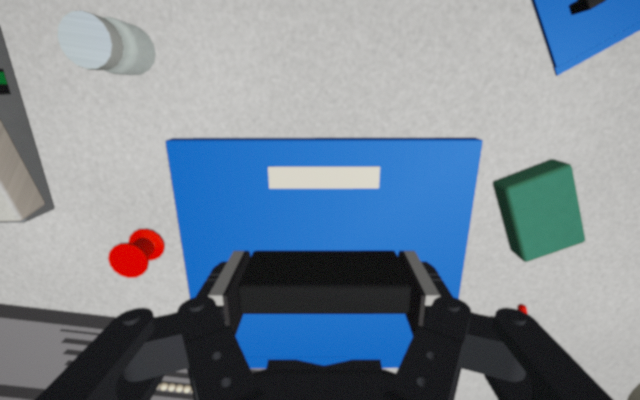

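>>> {"name": "apply_moves", "arguments": {"moves": [[0.3,-0.02,-0.003,0,0],[0.3,-0.035,-0.005,0,0],[0.3,-0.035,-0.005,0,0],[0.3,-0.035,-0.005,0,0],[0.3,-0.035,-0.005,0,0]]}}

```text
t: 9.48
position: [0.5509, 0.0258, 0.1793]
ee_rot: [-179.8, -0.0, 98.3]
force: [1.0, -0.1, -3.2]
finger_gap: 0.0694
```

>>> {"name": "apply_moves", "arguments": {"moves": [[0.3,-0.035,-0.005,0,0],[0.3,-0.035,-0.005,0,0],[0.3,-0.035,-0.005,0,0],[0.3,-0.035,-0.005,0,0],[0.3,-0.035,-0.005,0,0]]}}

```text
t: 9.9
position: [0.5516, -0.1509, 0.1793]
ee_rot: [-179.8, -0.1, 98.3]
force: [-0.0, 1.3, -2.7]
finger_gap: 0.0696
```

>>> {"name": "apply_moves", "arguments": {"moves": [[0.3,-0.03,-0.005,0,0],[0.3,-0.02,-0.004,0,-0.016],[0.3,0,0,0,0],[0.3,0,0,0,0]]}}

```text
t: 10.23
position: [0.5502, -0.2006, 0.1793]
ee_rot: [-179.8, -0.1, 99.1]
force: [-0.6, 0.9, -2.7]
finger_gap: 0.0697
```

```bash
cat >> h.py <<'E'
O=np.array([.555,-.1996,.0695]);YAW=189.2
def hz():
    s=arm.read_state();p=s['position'];a=np.radians(YAW)
    e=np.array([np.cos(a),np.sin(a)]);n=np.array([-np.sin(a),np.cos(a)])
    d=p[:2]-O[:2]
    print('t %.2f h %.1f lat %.1f Z %.1f yaw %.2f F %s M %s gap %.4f'%(s['t'],d@e*1e3,d@n*1e3,p[2]*1e3,s['ee_rot'][2],s['force'].round(1),s['moment'].round(2),s['finger_gap']))
E
python3 - <<'E'
from h import *
hz()
save('w9.png',arm.grab_frame('wrist'))
im=arm.grab_frame('side');save('s9.png',cv2.resize(im[150:290,310:510],None,fx=4,fy=4,interpolation=cv2.INTER_CUBIC))
E
```

```text
t 10.23 h 4.9 lat 0.2 Z 179.3 yaw 99.12 F [-0.6  0.9 -2.7] M [ 0.02  0.03 -0.  ] gap 0.0697
```

View pics/w9.png

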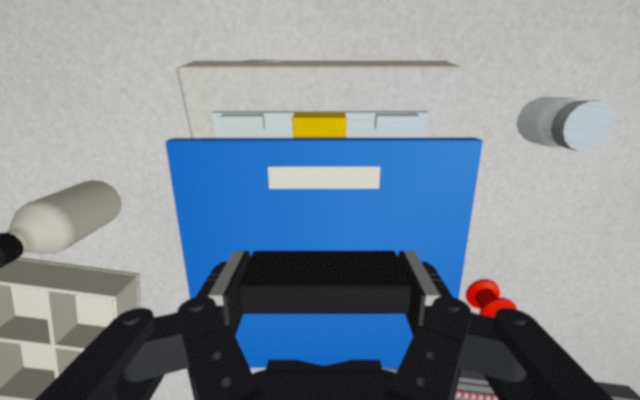

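View pics/s9.png

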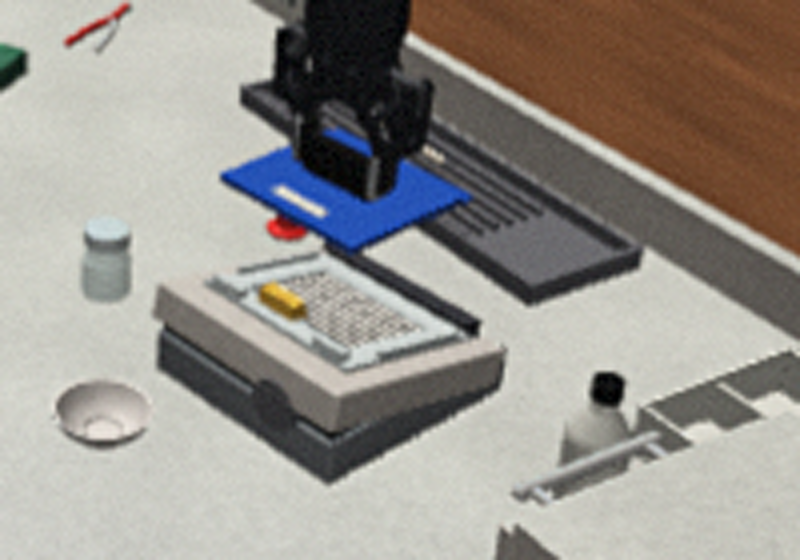

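```bash
python3 - <<'E'
from h import *
T=np.eye(4);T[:3,:3]=Rn.from_euler('z',YAW,degrees=True).as_matrix()@Tdeck[:3,:3];T[:3,3]=O
print(proj('wrist',ap(T,np.array([[72,78,0],[72,-78,0],[75,18,25],[75,-18,25],[63,18,25],[63,-18,25]])/1e3)).round(1).tolist())
im=cv2.imread('pics/w9.png');cv2.imwrite('pics/c9.png',cv2.resize(im[90:160,200:450],None,fx=3.2,fy=3.2,interpolation=cv2.INTER_CUBIC))
E
```

```text
[[212.3, 110.3], [429.8, 110.4], [293.0, 116.3], [348.7, 116.3], [293.8, 134.1], [348.0, 134.1]]
```

View pics/c9.png

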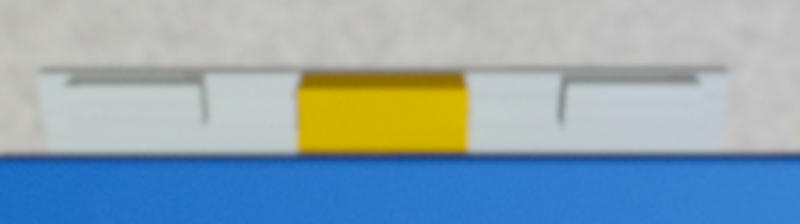

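The w9 view agrees with the frame fit to about 1 px (rim at (213,111) to (428,111), catch at columns 293-347). I'll lower until the cover touches the catch.

>>> {"name": "apply_moves", "arguments": {"moves": [[0.3,0,0,0.02,0],[0.3,0,0,0.02,0],[0.3,0,0,0.012,0],[0.3,0,0,0.005,0],[0.3,0,0,0,0]]}}

```text
t: 10.75
position: [0.5507, -0.1993, 0.1231]
ee_rot: [-179.9, -0.1, 99.3]
force: [0.9, -0.1, -1.7]
finger_gap: 0.0697
```

>>> {"name": "apply_moves", "arguments": {"moves": [[0.3,0,0,0.003,0],[0.3,0,0,0.002,0],[0.3,0,0,0.002,0],[0.3,0,0,0,0]]}}

```text
t: 11.08
position: [0.5512, -0.2003, 0.1173]
ee_rot: [180.0, 0.0, 99.2]
force: [0.2, 0.3, -2.3]
finger_gap: 0.0696
```

>>> {"name": "apply_moves", "arguments": {"moves": [[0.3,0,0,0.002,0],[0.3,0,0,0.002,0],[0.3,0,0,0.002,0],[0.3,0,0,0,0]]}}

```text
t: 11.42
position: [0.5515, -0.2004, 0.1114]
ee_rot: [180.0, 0.0, 99.2]
force: [0.1, 0.2, 1.7]
finger_gap: 0.0695
```

>>> {"name": "apply_moves", "arguments": {"moves": [[0.3,0,0,0.002,0],[0.3,0,0,0.001,0],[0.3,0,0,0,0]]}}

```text
t: 11.67
position: [0.5515, -0.2004, 0.1084]
ee_rot: [180.0, 0.0, 99.2]
force: [1.3, -0.2, 3.8]
finger_gap: 0.07
```

```bash
python3 - <<'E'
from h import *
hz()
save('w10.png',arm.grab_frame('wrist'))
im=arm.grab_frame('side');save('s10.png',cv2.resize(im[150:290,310:510],None,fx=4,fy=4,interpolation=cv2.INTER_CUBIC))
E
```

```text
t 11.67 h 3.6 lat 0.2 Z 108.4 yaw 99.24 F [ 1.3 -0.2  3.8] M [-0.05 -0.08  0.04] gap 0.0700
```

View pics/w10.png

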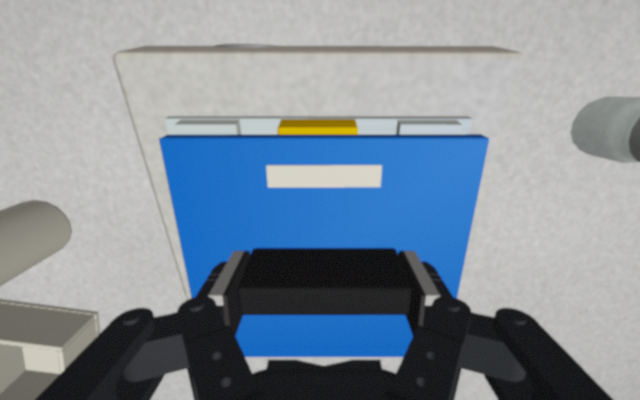

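View pics/s10.png

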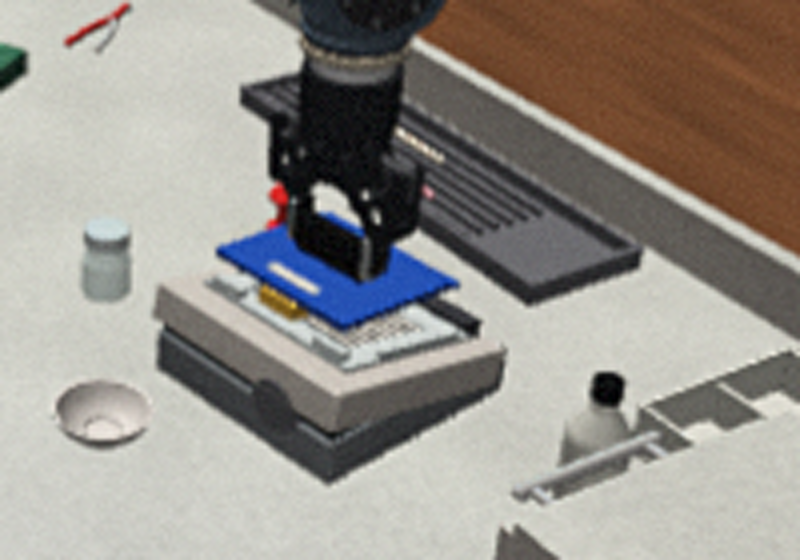

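Contact came at Z≈113 mm as predicted, and the cover is pivoting in the pads at about 6 N. I'll continue down and back.

>>> {"name": "apply_moves", "arguments": {"moves": [[0.3,0,0.0005,0.002,0],[0.3,0,0.0005,0.002,0],[0.3,0,0.001,0.002,0],[0.3,0,0,0,0]]}}

```text
t: 12.1
position: [0.5532, -0.1999, 0.1017]
ee_rot: [-180.0, -0.0, 99.2]
force: [1.8, -0.3, 3.1]
finger_gap: 0.0696
```

>>> {"name": "apply_moves", "arguments": {"moves": [[0.3,0,0.001,0.002,0],[0.3,0,0.001,0.002,0],[0.3,0,0.001,0.002,0],[0.3,0,0,0,0]]}}

```text
t: 12.43
position: [0.556, -0.1993, 0.0956]
ee_rot: [-180.0, -0.0, 99.2]
force: [1.1, 0.6, 0.8]
finger_gap: 0.0696
```

```bash
python3 - <<'E'
from h import *
hz()
save('w11.png',arm.grab_frame('wrist'))
im=arm.grab_frame('side');save('s11.png',cv2.resize(im[150:290,310:510],None,fx=4,fy=4,interpolation=cv2.INTER_CUBIC))
E
```

```text
t 12.43 h -1.0 lat -0.1 Z 95.6 yaw 99.23 F [1.1 0.6 0.8] M [-0.04  0.04  0.01] gap 0.0696
```

View pics/w11.png

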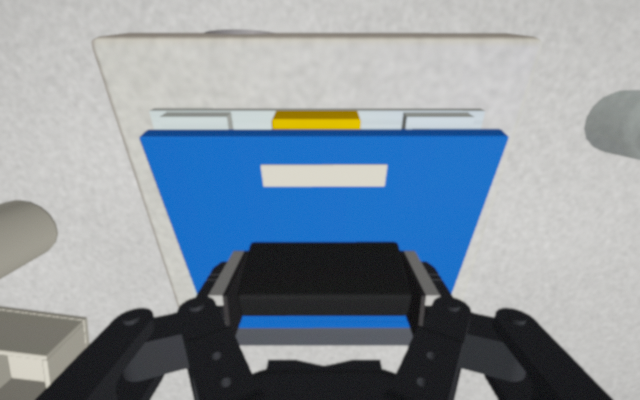

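View pics/s11.png

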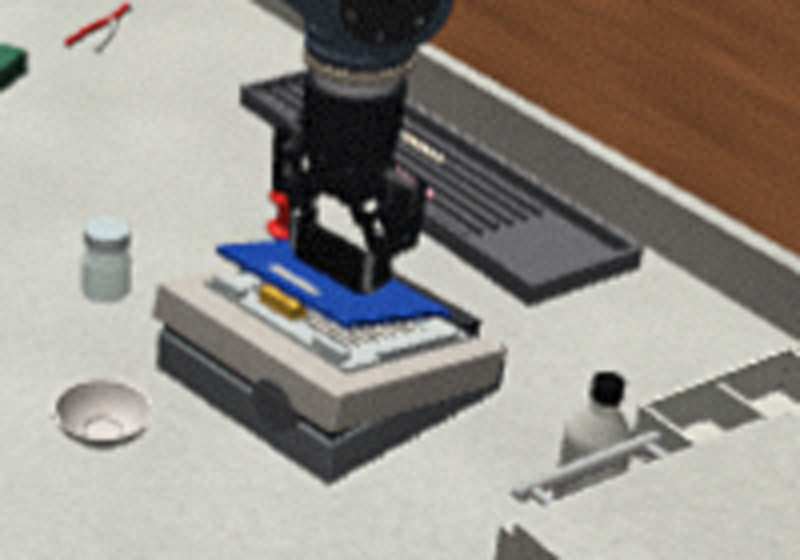

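```bash
cat >> h.py <<'E'
a_=np.radians(YAW)
def covT(h,Z,tilt,lat=0):
    T=np.eye(4);T[:3,:3]=Rn.from_euler('z',YAW,degrees=True).as_matrix()@Rn.from_euler('y',-tilt).as_matrix()
    T[:3,3]=[O[0]+h*np.cos(a_)-lat*np.sin(a_),O[1]+h*np.sin(a_)+lat*np.cos(a_),Z];return T
def fitcov(cor,rows,E=None,x0=(0,.085,.3)):
    # cor: TL,TR of top edge upper; rows: list of (x,z,row) mm
    def f(p):
        T=covT(p[0],p[1],p[2],p[3])
        c=proj('wrist',ap(T,np.array([[60,70,8],[60,-70,8]])/1e3),E)-np.array(cor)
        r=proj('wrist',ap(T,np.array([[x,0,z] for x,z,_ in rows])/1e3),E)[:,1]-[r for *_,r in rows]
        return np.r_[c.ravel(),r]
    q=least_squares(f,[*x0,0]);p=q.x
    t=p[2];lip=np.array([p[0]-.072*np.cos(t),p[1]-.072*np.sin(t)]);top=np.array([p[0]+.06*np.cos(t),p[1]+.06*np.sin(t)])
    R=np.array([[np.cos(th),np.sin(th)],[-np.sin(th),np.cos(th)]])
    print('fit h %.1f Z %.1f tilt %.1f lat %.1f'%(p[0]*1e3,p[1]*1e3,np.degrees(t),p[3]*1e3),'lip deck',(R@(lip-[0,O[2]])*1e3).round(1),'top deck',(R@(top-[0,O[2]])*1e3).round(1),'res',q.fun.round(1))
E
python3 - <<'E'
from h import *
fitcov([(141,131),(507,131)],[(7,8,243),(-7,40,313)])
im=cv2.imread('pics/w11.png');cv2.imwrite('pics/c11.png',cv2.resize(im[225:360,130:330],None,fx=4,fy=4,interpolation=cv2.INTER_CUBIC))
E
```

```text
fit h 7.3 Z 91.8 tilt 13.2 lat -1.0 lip deck [-60.2  18.8] top deck [71.7 21.5] res [ 0.6  0.  -0.6  0.1 -3.8  3.1]
```

View pics/c11.png

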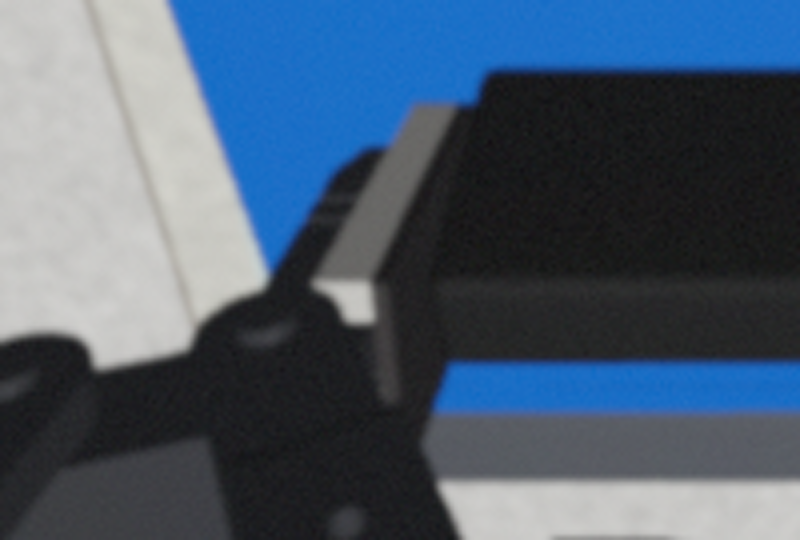

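>>> {"name": "apply_moves", "arguments": {"moves": [[0.3,0,0.001,0.002,0],[0.3,0,0.001,0.002,0],[0.3,0,0.001,0.001,0],[0.3,0,0,0,0]]}}

```text
t: 12.87
position: [0.5592, -0.1989, 0.091]
ee_rot: [180.0, -0.0, 99.2]
force: [1.1, 0.4, 1.8]
finger_gap: 0.0696
```

```bash
python3 - <<'E'
from h import *
hz()
save('w12.png',arm.grab_frame('wrist'))
im=arm.grab_frame('side');save('s12.png',cv2.resize(im[170:270,340:480],None,fx=5.6,fy=5.6,interpolation=cv2.INTER_CUBIC))
E
```

```text
t 12.87 h -4.3 lat -0.0 Z 91.0 yaw 99.23 F [1.1 0.4 1.8] M [ 0.   -0.02  0.06] gap 0.0696
```

View pics/w12.png

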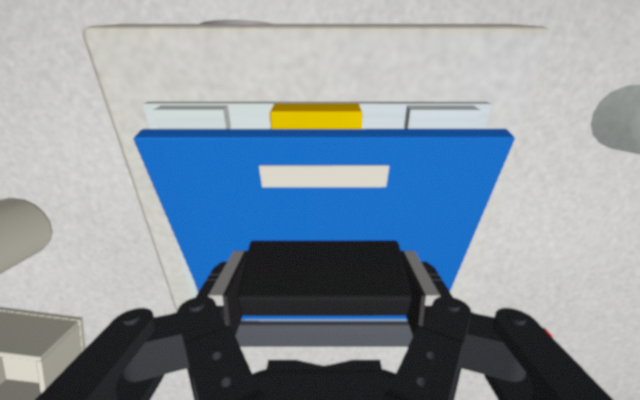

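View pics/s12.png

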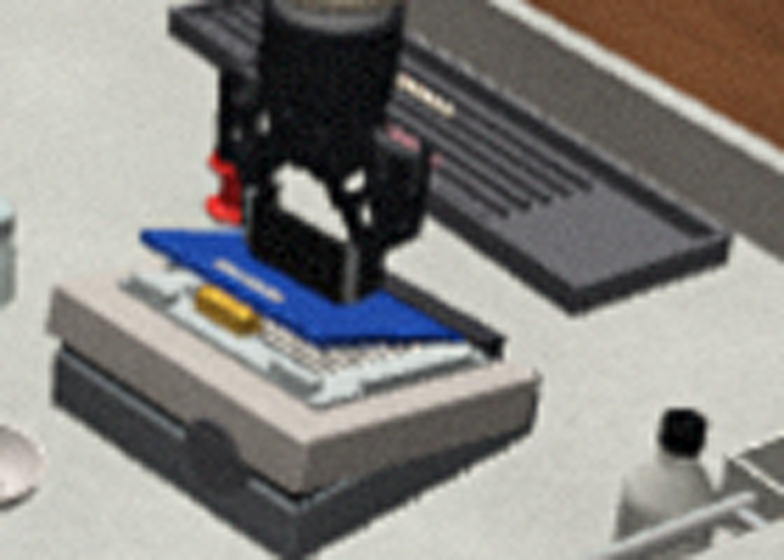

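```bash
python3 - <<'E'
from h import *
fitcov([(135,133),(513,133)],[(7,8,241),(-7,40,313)])
im=cv2.imread('pics/w12.png');cv2.imwrite('pics/c12.png',cv2.resize(im[225:360,230:430],None,fx=4,fy=4,interpolation=cv2.INTER_CUBIC))
T=np.eye(4);T[:3,:3]=Rn.from_euler('z',YAW,degrees=True).as_matrix()@Tdeck[:3,:3];T[:3,3]=O
print(proj('wrist',ap(T,np.array([[-63,0,12],[-63,0,7.5],[-63,0,0],[-83,0,12],[63,0,25],[75,18,25]])/1e3)).round(1).tolist())
E
```

```text
fit h 5.7 Z 86.7 tilt 17.9 lat -0.9 lip deck [-62.4   8.2] top deck [68.9 21.9] res [ 0.4  0.1 -0.4  0.2 -3.6  2.8]
[[322.5, 325.3], [322.5, 319.3], [322.5, 309.8], [322.5, 345.4], [321.8, 141.4], [273.6, 110.9]]
```

View pics/c12.png

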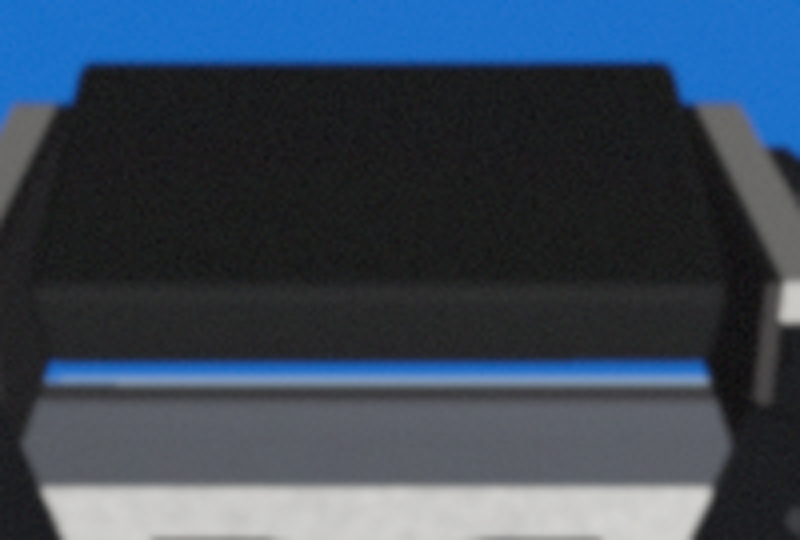

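>>> {"name": "apply_moves", "arguments": {"moves": [[0.3,0,0,0.002,0],[0.3,0,0,0.001,0],[0.3,0,0,0.001,0],[0.3,0,0,0,0]]}}

```text
t: 13.3
position: [0.5598, -0.1991, 0.0884]
ee_rot: [179.9, 0.0, 99.2]
force: [0.1, 2.0, 12.1]
finger_gap: 0.0696
```

```bash
python3 - <<'E'
from h import *
hz()
im=arm.grab_frame('wrist');save('w13.png',im)
im=cv2.imread('pics/w13.png')
a=cv2.resize(im[100:160,120:520],None,fx=2,fy=2,interpolation=cv2.INTER_CUBIC)
b=cv2.resize(im[225:360,220:420],None,fx=3,fy=3,interpolation=cv2.INTER_CUBIC)
c=np.zeros((120+405,800,3),np.uint8);c[:120]=a;c[120:,:600]=b;cv2.imwrite('pics/c13.png',c)
E
```

```text
t 13.30 h -4.8 lat 0.3 Z 88.4 yaw 99.23 F [ 0.1  2.  12.1] M [ 0.41  0.24 -0.01] gap 0.0696
```

View pics/c13.png

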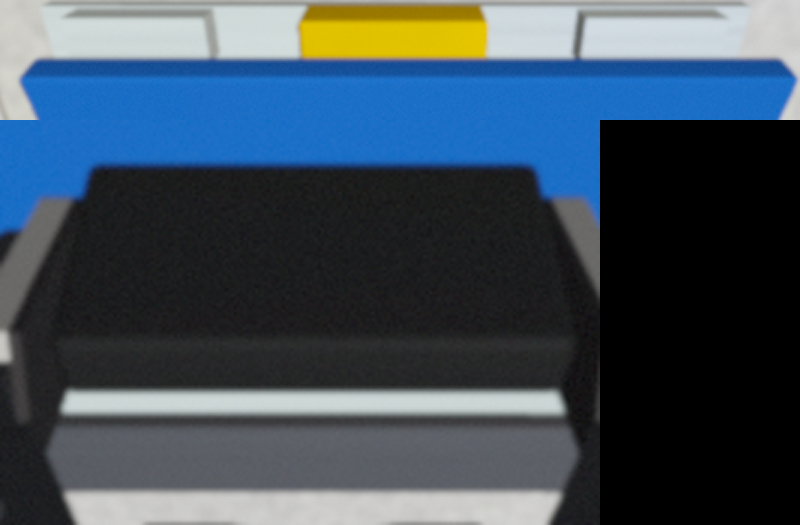

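>>> {"name": "apply_moves", "arguments": {"moves": [[0.3,0,0,-0.001,0],[0.3,0,0.002,0.0003,0],[0.3,0,0.002,0.0004,0],[0.3,0,0,0,0]]}}

```text
t: 13.68
position: [0.5633, -0.1983, 0.0874]
ee_rot: [180.0, 0.0, 99.2]
force: [0.7, 1.1, 4.5]
finger_gap: 0.0694
```

```bash
cat > look.py <<'E'
import sys
from h import *
n=sys.argv[1]
hz()
im=arm.grab_frame('wrist');save('w%s.png'%n,im)
im=cv2.imread('pics/w%s.png'%n)
a=cv2.resize(im[90:150,120:520],None,fx=2,fy=2,interpolation=cv2.INTER_CUBIC)
b=cv2.resize(im[225:360,220:420],None,fx=3,fy=3,interpolation=cv2.INTER_CUBIC)
c=np.zeros((120+405,800,3),np.uint8);c[:120]=a;c[120:,:600]=b;cv2.imwrite('pics/c%s.png'%n,c)
E
python3 look.py 14
```

```text
t 13.68 h -8.4 lat 0.1 Z 87.4 yaw 99.24 F [0.7 1.1 4.5] M [ 0.02 -0.15 -0.02] gap 0.0694
```

View pics/c14.png

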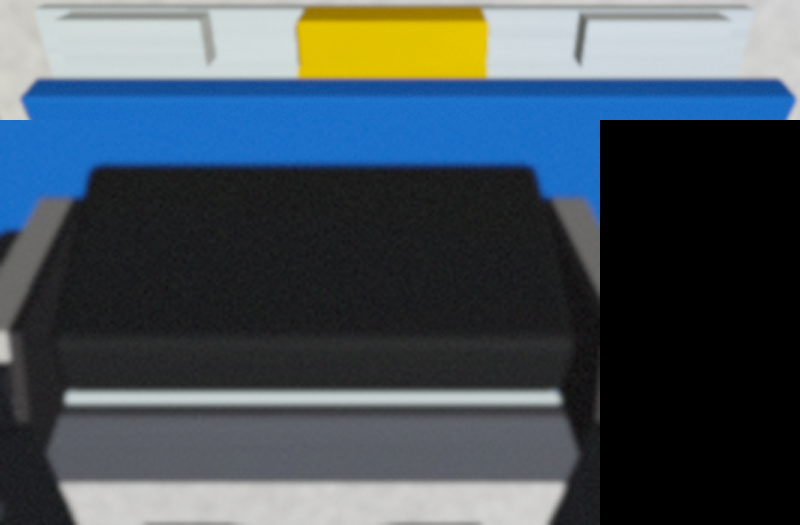

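```bash
python3 - <<'E'
from h import *
# top edge upper corners: crop a /2 + (120,90)
fitcov([(132,138),(517,138)],[(60,0,130.5),(7,8,240)],x0=(0,.085,.38))
T=np.eye(4);T[:3,:3]=Rn.from_euler('z',YAW,degrees=True).as_matrix()@Tdeck[:3,:3];T[:3,3]=O
print(proj('wrist',ap(T,np.array([[-63,0,12],[63,0,25],[75,18,25],[75,-18,25]])/1e3)).round(1).tolist())
E
```

```text
fit h 1.1 Z 84.0 tilt 20.1 lat -0.9 lip deck [-67.2   3.9] top deck [63.5 22.3] res [ 0.1  0.6 -0.1  0.8 -1.8  0.4]
[[322.6, 324.1], [322.0, 132.2], [271.7, 99.8], [372.2, 99.9]]
```

>>> {"name": "apply_moves", "arguments": {"moves": [[0.3,0,0.002,0.0004,0],[0.3,0,0.002,0.0004,0],[0.3,0,0,0,0]]}}

```text
t: 13.98
position: [0.567, -0.1976, 0.0863]
ee_rot: [-180.0, -0.0, 99.2]
force: [0.0, 0.2, 0.5]
finger_gap: 0.0694
```

```bash
python3 look.py 15
```

```text
t 13.98 h -12.2 lat -0.1 Z 86.3 yaw 99.24 F [0.  0.2 0.5] M [ 0.01 -0.33 -0.03] gap 0.0694
```

View pics/w15.png

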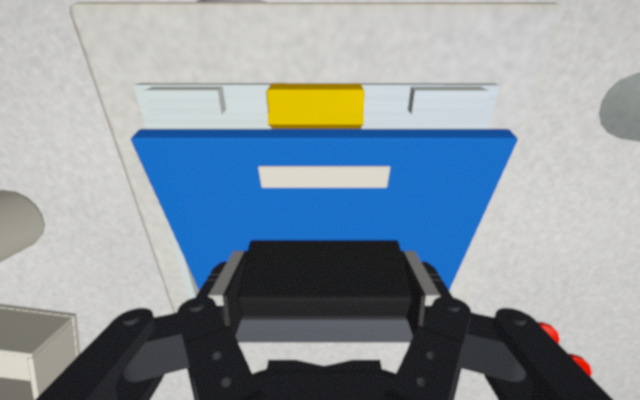

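```bash
python3 - <<'E'
from h import *
fitcov([(132,138),(517,138)],[(60,0,130),(7,8,240)],x0=(0,.085,.38))
im=arm.grab_frame('side');save('s15.png',cv2.resize(im[180:260,350:470],None,fx=6.6,fy=6.6,interpolation=cv2.INTER_CUBIC))
E
```

```text
fit h -2.7 Z 82.9 tilt 20.1 lat -1.1 lip deck [-71.1   3.6] top deck [59.6 22.1] res [ 0.1  0.5 -0.1  0.6 -1.4  0.3]
```

View pics/s15.png

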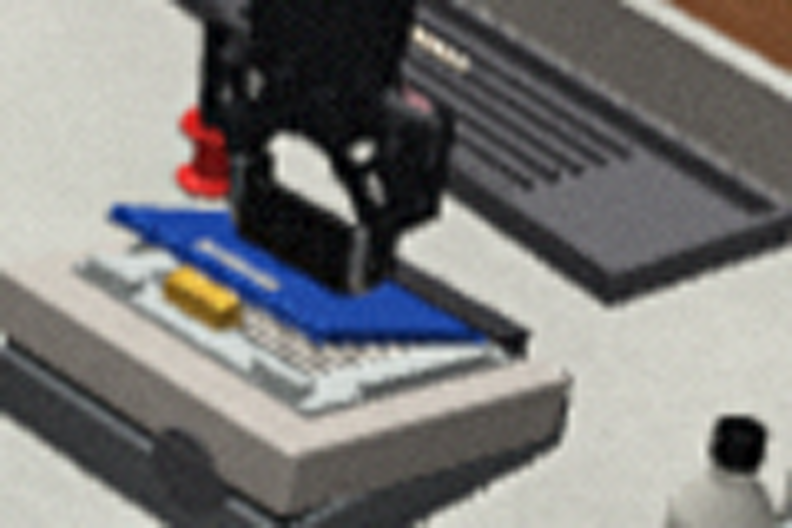

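View pics/c15.png

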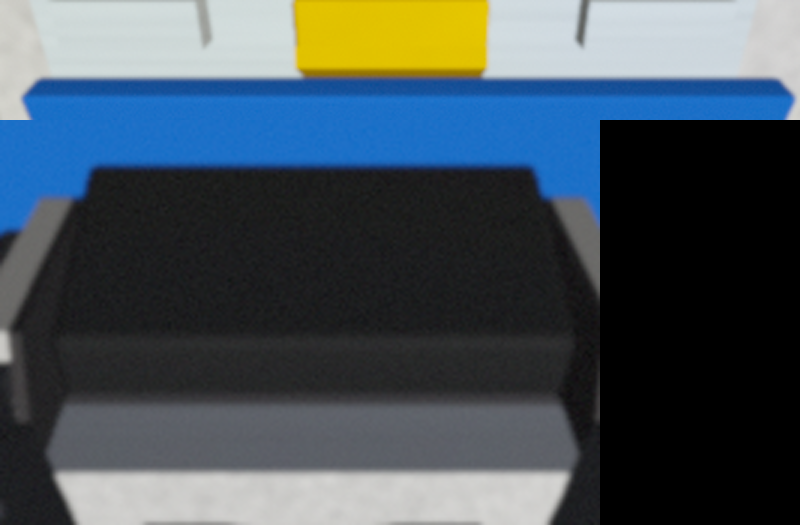

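>>> {"name": "apply_moves", "arguments": {"moves": [[0.3,0,0.001,0.0005,0],[0.3,0,0.001,0.0005,0],[0.3,0,0,0,0]]}}

```text
t: 14.33
position: [0.569, -0.1973, 0.0857]
ee_rot: [180.0, -0.0, 99.2]
force: [-0.4, -0.3, 2.3]
finger_gap: 0.0693
```

```bash
python3 look.py 16
```

```text
t 14.33 h -14.2 lat 0.0 Z 85.7 yaw 99.24 F [-0.4 -0.3  2.3] M [ 0.04 -0.17 -0.  ] gap 0.0693
```

View pics/c16.png

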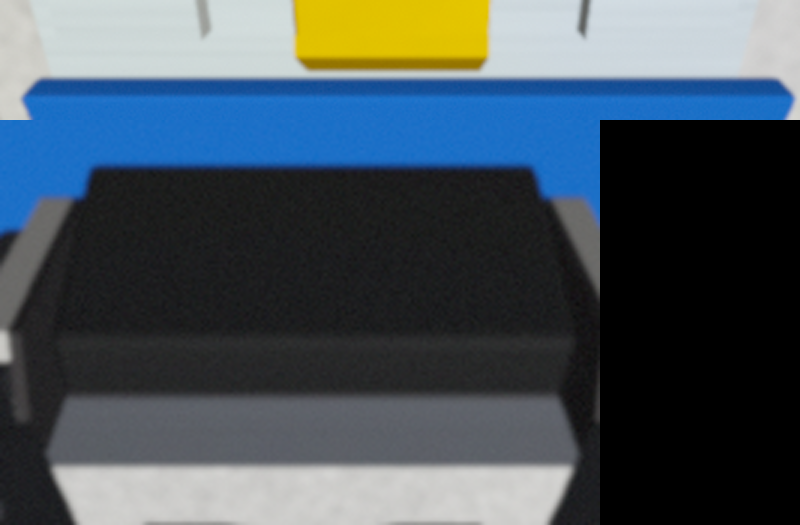

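>>> {"name": "apply_moves", "arguments": {"moves": [[0.3,0,0.001,0.0002,0],[0.3,0,0.001,0.0002,0],[0.3,0,0,0,0]]}}

```text
t: 14.63
position: [0.5709, -0.1971, 0.0854]
ee_rot: [-180.0, 0.0, 99.2]
force: [-1.6, -0.3, 3.9]
finger_gap: 0.0696
```

>>> {"name": "apply_moves", "arguments": {"moves": [[0.3,0,0.001,0.0002,0],[0.3,0,0.0005,0.0002,0],[0.3,0,0,0,0]]}}

```text
t: 14.88
position: [0.5711, -0.197, 0.0854]
ee_rot: [-179.8, -0.0, 99.2]
force: [-13.0, -0.7, 13.3]
finger_gap: 0.0696
```

```bash
python3 look.py 17; python3 - <<'E'
from h import *
im=arm.grab_frame('side');save('s17.png',cv2.resize(im[180:260,350:470],None,fx=6.6,fy=6.6,interpolation=cv2.INTER_CUBIC))
E
```

```text
t 14.88 h -16.3 lat 0.0 Z 85.4 yaw 99.24 F [-13.   -0.7  13.3] M [-0.26  1.77 -0.03] gap 0.0696
```

View pics/c17.png

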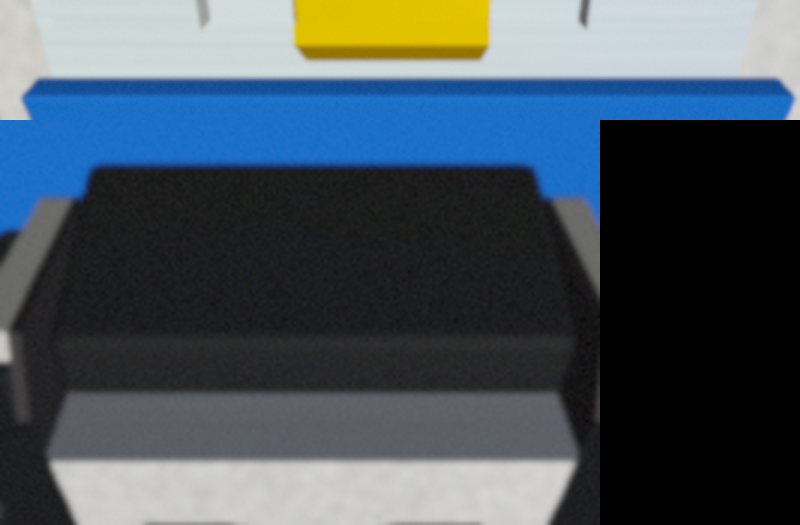

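View pics/s17.png

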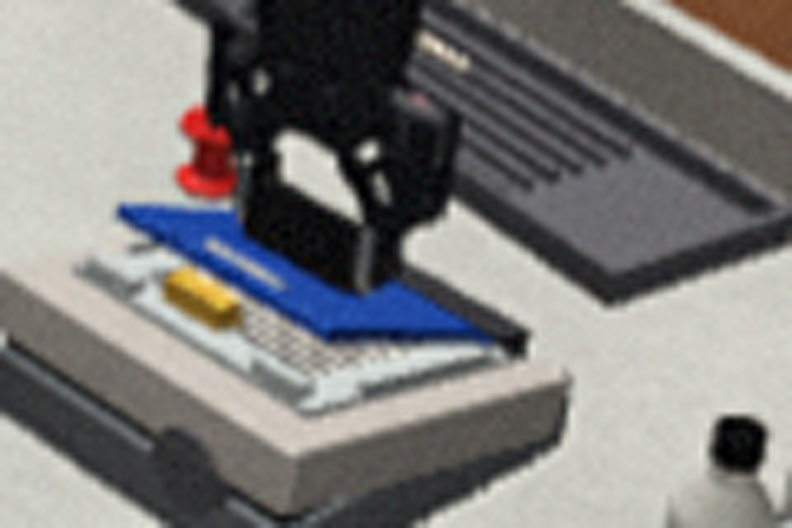

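>>> {"name": "apply_moves", "arguments": {"moves": [[0.3,0,-0.001,-0.0002,0],[0.3,0,0,0.001,0],[0.3,0,0,0.001,0],[0.3,0,0,0,0]]}}

```text
t: 15.32
position: [0.5701, -0.1972, 0.0834]
ee_rot: [-179.8, -0.0, 99.2]
force: [-11.6, -0.6, 13.0]
finger_gap: 0.0693
```

```bash
python3 look.py 18
```

```text
t 15.32 h -15.3 lat 0.0 Z 83.4 yaw 99.25 F [-11.6  -0.6  13. ] M [-0.19  1.63 -0.05] gap 0.0693
```

View pics/c18.png

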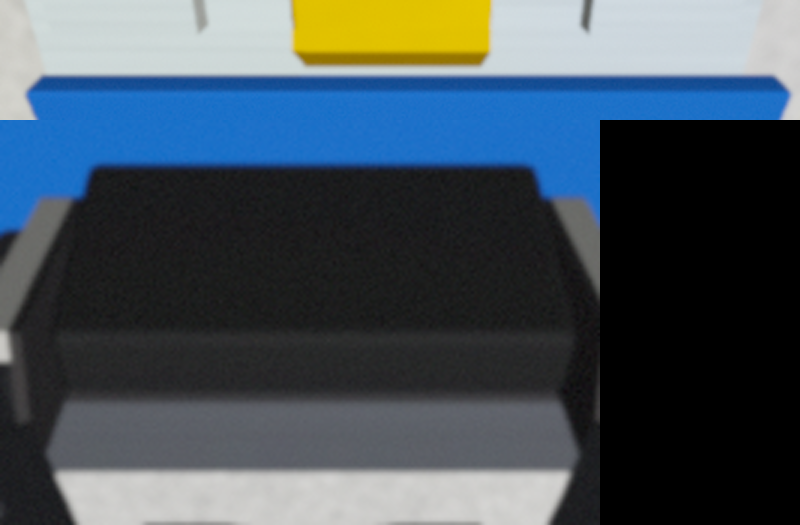

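>>> {"name": "apply_moves", "arguments": {"moves": [[0.3,0,-0.0015,0,0],[0.3,0,-0.001,0.001,0],[0.3,0,-0.001,0.001,0],[0.3,0,0,0,0]]}}

```text
t: 15.7
position: [0.5682, -0.1976, 0.0811]
ee_rot: [180.0, 0.0, 99.2]
force: [-1.2, 0.8, 3.7]
finger_gap: 0.0694
```

```bash
python3 look.py 19
```

```text
t 15.70 h -13.3 lat 0.1 Z 81.1 yaw 99.23 F [-1.2  0.8  3.7] M [ 0.08 -0.16  0.05] gap 0.0694
```

View pics/c19.png

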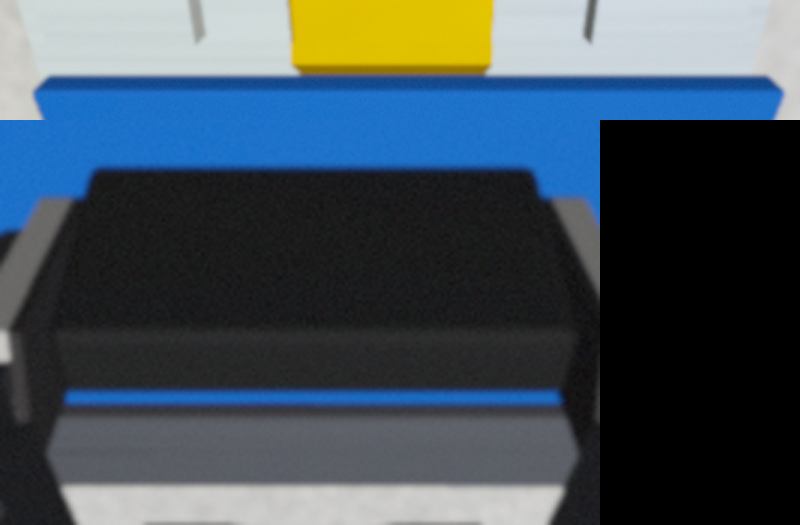

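>>> {"name": "apply_moves", "arguments": {"moves": [[0.9,0,0,0,0],[1,0,0,0,0],[1,0,0,0,0],[1,0,0,-0.01,0],[1,0,0,-0.03,0]]}}

```text
t: 16.17
position: [0.5659, -0.1967, 0.1183]
ee_rot: [-179.7, -0.2, 99.2]
force: [-0.7, 0.0, 1.0]
finger_gap: 0.085
```

>>> {"name": "apply_moves", "arguments": {"moves": [[1,0,0,-0.035,0],[1,0,0.02,-0.03,0],[1,0,0.03,0,0],[1,0,0.03,0,0],[1,0,0,0,0]]}}

```text
t: 16.58
position: [0.6504, -0.1837, 0.1872]
ee_rot: [179.8, 0.1, 99.3]
force: [0.9, -0.1, -0.9]
finger_gap: 0.0852
```

```bash
python3 look.py 20; python3 - <<'E'
from h import *
im=arm.grab_frame('side');save('s20.png',cv2.resize(im[180:260,350:470],None,fx=6.6,fy=6.6,interpolation=cv2.INTER_CUBIC))
E
```

```text
t 16.58 h -96.8 lat -0.5 Z 187.2 yaw 99.32 F [ 0.9 -0.1 -0.9] M [0.02 0.01 0.04] gap 0.0852
```

View pics/w20.png

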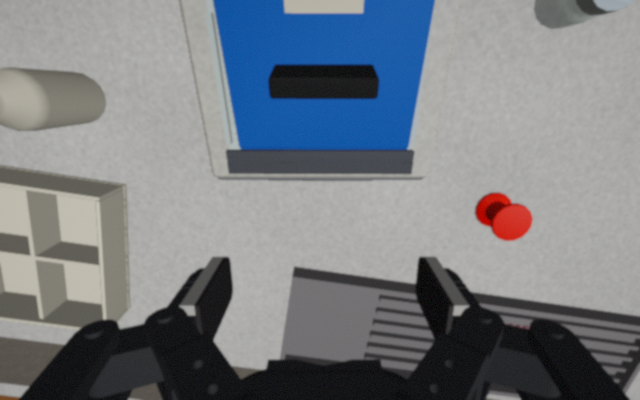

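View pics/s20.png

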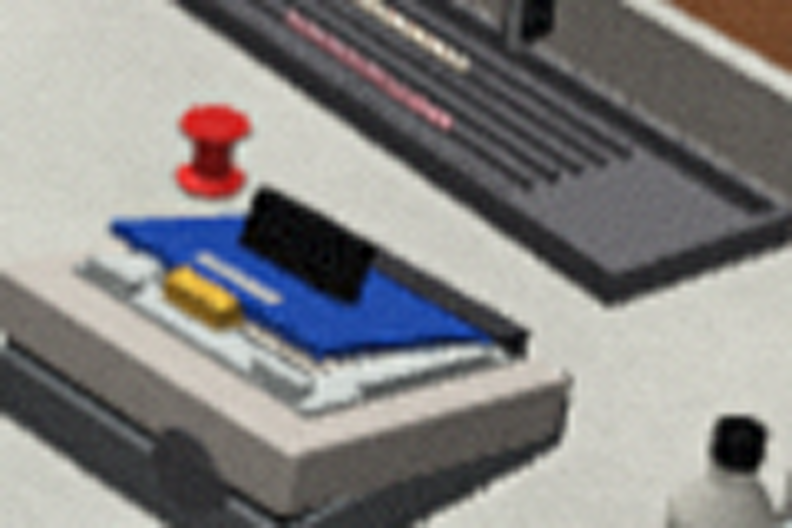

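The lip is under the ledge and the top edge rests on the nose, as the task describes. Next I'll shut the fingers and press at cover x≈40.

>>> {"name": "apply_moves", "arguments": {"moves": [[0,0,-0.03,0,0],[0,0,-0.035,0,0],[0,0,-0.035,0,0],[0,0,-0.03,0,0],[0,0,0,0,0]]}}

```text
t: 17.1
position: [0.5133, -0.2058, 0.1862]
ee_rot: [-179.8, -0.1, 99.1]
force: [-0.7, -0.3, -0.0]
finger_gap: 0.0255
```

>>> {"name": "apply_moves", "arguments": {"moves": [[0,0,0,0.025,0],[0,0,0,0.025,0],[0,0,0,0.015,0],[0,0,0,0,0],[0,0,0,0,0]]}}

```text
t: 17.52
position: [0.5181, -0.2055, 0.1212]
ee_rot: [-179.9, -0.0, 99.2]
force: [0.1, 0.3, 1.0]
finger_gap: -0.0
```

```bash
python3 - <<'E'
from h import *
hz();im=arm.grab_frame('wrist');save('w21.png',im)
E
```

```text
t 17.52 h 37.4 lat -0.0 Z 121.2 yaw 99.22 F [0.1 0.3 1. ] M [0.05 0.03 0.02] gap -0.0000
```

View pics/w21.png

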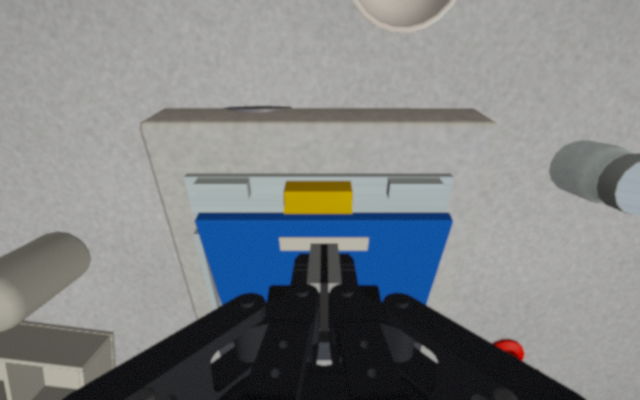

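>>> {"name": "apply_moves", "arguments": {"moves": [[0,0,0.002,0.01,0],[0,0,0,0.005,0],[0,0,0,0.002,0],[0,0,0,0,0]]}}

```text
t: 17.9
position: [0.5204, -0.2051, 0.1036]
ee_rot: [-180.0, -0.0, 99.2]
force: [-0.4, 0.6, -0.3]
finger_gap: -0.0003
```

>>> {"name": "apply_moves", "arguments": {"moves": [[0,0,0,0.002,0],[0,0,0,0.002,0],[0,0,0,0,0]]}}

```text
t: 18.15
position: [0.5206, -0.2053, 0.1001]
ee_rot: [180.0, 0.0, 99.2]
force: [-0.2, -0.3, 1.5]
finger_gap: -0.0
```

>>> {"name": "apply_moves", "arguments": {"moves": [[0,0,0,0.002,0],[0,0,0,0.001,0],[0,0,0,0,0]]}}

```text
t: 18.4
position: [0.5205, -0.2052, 0.097]
ee_rot: [180.0, -0.0, 99.2]
force: [-0.4, -0.6, -0.2]
finger_gap: 0.0001
```

>>> {"name": "apply_moves", "arguments": {"moves": [[0,0,0,0.0015,0],[0,0,0,0.0015,0],[0,0,0,0,0]]}}

```text
t: 18.65
position: [0.5204, -0.2051, 0.0937]
ee_rot: [-180.0, -0.0, 99.2]
force: [-0.0, 0.9, 0.3]
finger_gap: -0.0003
```

>>> {"name": "apply_moves", "arguments": {"moves": [[0,0,0,0.0015,0],[0,0,0,0,0]]}}

```text
t: 18.82
position: [0.5205, -0.2052, 0.0923]
ee_rot: [-180.0, -0.0, 99.2]
force: [0.8, 0.4, 0.2]
finger_gap: 0.0001
```

```bash
python3 - <<'E'
from h import *
hz();im=arm.grab_frame('wrist');save('w22.png',im)
im=arm.grab_frame('side');save('s22.png',cv2.resize(im[180:260,350:470],None,fx=6.6,fy=6.6,interpolation=cv2.INTER_CUBIC))
E
```

```text
t 18.82 h 35.0 lat -0.0 Z 92.3 yaw 99.24 F [0.8 0.4 0.2] M [-0.02 -0.03  0.07] gap 0.0001
```

View pics/w22.png

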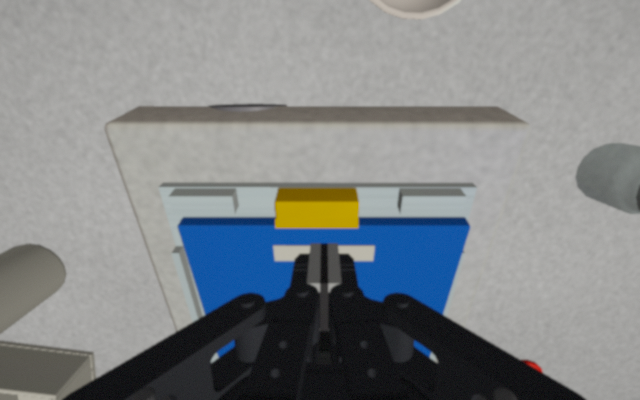

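View pics/s22.png

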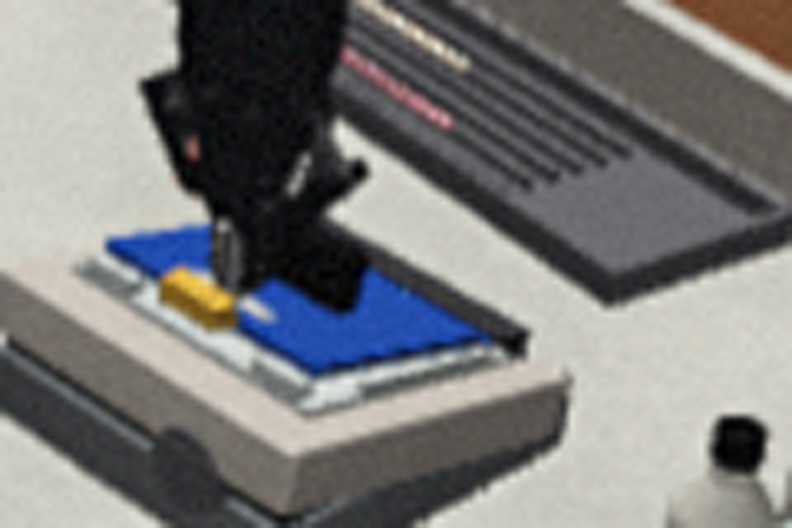

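```bash
python3 - <<'E'
from h import *
T=np.eye(4);T[:3,:3]=Rn.from_euler('z',YAW,degrees=True).as_matrix()@Tdeck[:3,:3];T[:3,3]=O
print('catch',proj('wrist',ap(T,np.array([[75,18,25],[75,-18,25],[63,18,25],[56,18,11],[61.5,40,8],[61.5,70,8],[72,78,0]])/1e3)).round(1).tolist())
for op in (0,.02,.04,.06,.08,.12):
    # rotate about lip at deck (-72,0)
    C=np.eye(4);C[:3,:3]=Rn.from_euler('y',-op).as_matrix();C[:3,3]=[-.072,0,0]
    P=ap(T@C,np.array([[132,70,8],[132,-70,8],[132,0,0]])/1e3)
    print(op,proj('wrist',P).round(1).tolist(), (P[0,2]*1e3).round(1))
im=cv2.imread('pics/w22.png');cv2.imwrite('pics/c22.png',cv2.resize(im[170:270,150:350],None,fx=4,fy=4,interpolation=cv2.INTER_CUBIC))
E
```

```text
catch [[278.7, 208.0], [365.3, 208.1], [280.7, 231.4], [285.0, 225.7], [239.4, 212.7], [177.2, 212.7], [162.3, 185.7]]
0 [[177.9, 215.3], [466.5, 215.4], [322.3, 206.6]] 89.8
0.02 [[175.8, 218.7], [468.6, 218.8], [322.3, 209.4]] 92.3
0.04 [[173.7, 222.3], [470.7, 222.4], [322.3, 212.5]] 94.9
0.06 [[171.6, 226.1], [472.7, 226.1], [322.3, 215.7]] 97.4
0.08 [[169.4, 230.0], [474.9, 230.1], [322.2, 219.1]] 99.9
0.12 [[165.0, 238.5], [479.2, 238.6], [322.2, 226.4]] 104.8
```

View pics/c22.png

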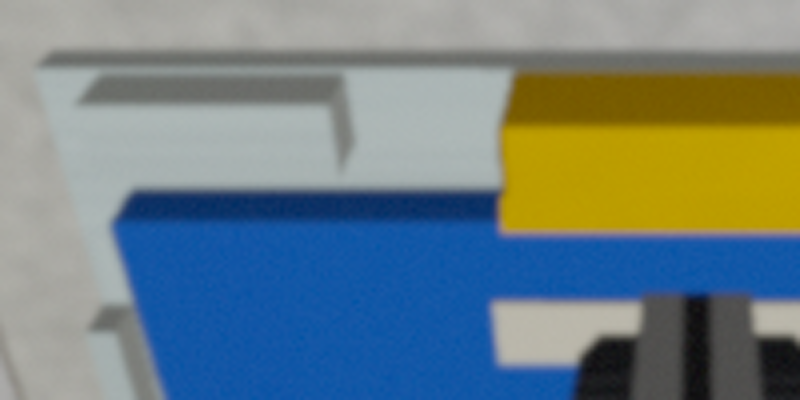

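>>> {"name": "apply_moves", "arguments": {"moves": [[0,0,0,-0.03,0],[0,0,0,-0.04,0],[0,0,0,-0.04,0],[0,0,0,-0.03,0],[0,0,0.02,0,0]]}}

```text
t: 19.33
position: [0.541, -0.2033, 0.2395]
ee_rot: [179.6, 0.3, 99.2]
force: [0.4, 0.1, 1.6]
finger_gap: -0.0001
```

>>> {"name": "apply_moves", "arguments": {"moves": [[0,0,0.03,0,0],[0,0,0.03,0,0],[0,0,0,0,0],[0,0,0,0,0]]}}

```text
t: 19.67
position: [0.6, -0.1919, 0.2319]
ee_rot: [-180.0, -0.0, 99.3]
force: [-0.6, -0.0, 0.2]
finger_gap: -0.0002
```

```bash
python3 - <<'E'
from h import *
hz();np.save('w23.npy',ext('wrist')[2]);im=arm.grab_frame('wrist');save('w23.png',im)
im=arm.grab_frame('side');save('s23.png',cv2.resize(im[180:260,350:470],None,fx=6.6,fy=6.6,interpolation=cv2.INTER_CUBIC))
im=arm.grab_frame('scene');save('sc23.png',cv2.resize(im[135:240,180:300],None,fx=5.5,fy=5.5,interpolation=cv2.INTER_CUBIC))
E
```

```text
t 19.67 h -45.7 lat -0.4 Z 231.9 yaw 99.30 F [-0.6 -0.   0.2] M [-0.02  0.05 -0.02] gap -0.0002
```

View pics/w23.png

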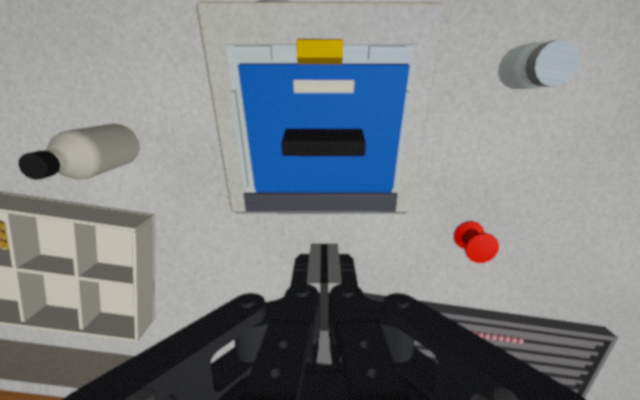

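View pics/s23.png

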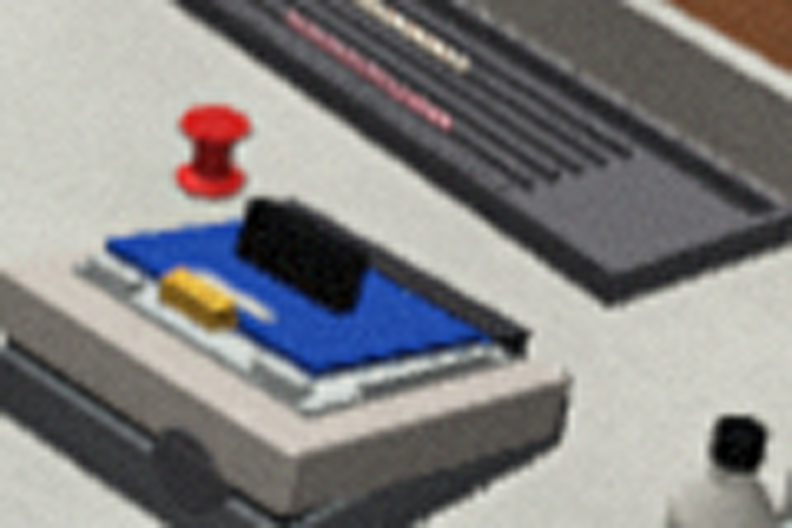

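View pics/sc23.png

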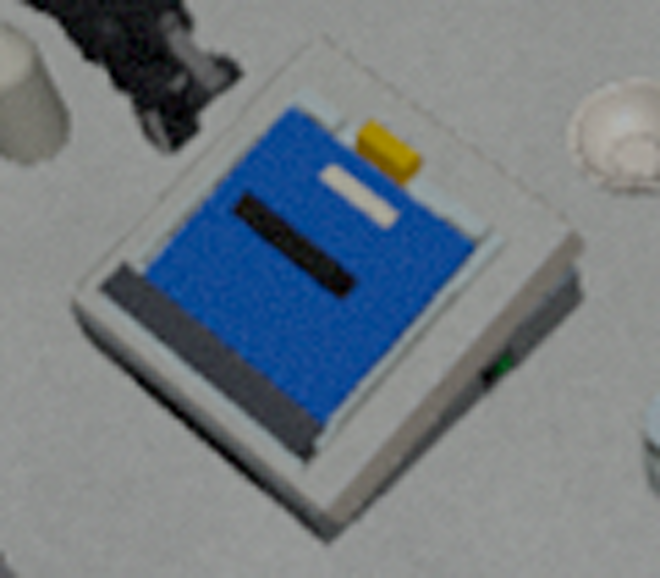

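The catch looks pushed back, about 4 mm up-slope compared with c2: the cover's edge is partway past the nose. I'll finish the push.

>>> {"name": "apply_moves", "arguments": {"moves": [[0,0,-0.03,0,0],[0,0,-0.03,0,0],[0,0,-0.02,0.02,0],[0,0,0,0.035,0],[0,0,0,0.035,0]]}}

```text
t: 20.23
position: [0.5196, -0.206, 0.1433]
ee_rot: [179.8, 0.1, 99.1]
force: [0.9, -0.6, -0.3]
finger_gap: 0.0001
```

>>> {"name": "apply_moves", "arguments": {"moves": [[0,0,0,0.03,0],[0,0,0,0.012,0],[0,0,0,0.004,0],[0,0,0,0,0]]}}

```text
t: 20.57
position: [0.5205, -0.2054, 0.0969]
ee_rot: [-180.0, -0.0, 99.2]
force: [0.8, 0.1, -0.1]
finger_gap: -0.0003
```

```bash
python3 -c "
from h import *
hz()"
```

```text
t 20.57 h 35.0 lat 0.2 Z 96.9 yaw 99.22 F [ 0.8  0.1 -0.1] M [0.03 0.01 0.07] gap -0.0003
```

>>> {"name": "apply_moves", "arguments": {"moves": [[0,0,0,0.002,0],[0,0,0,0.002,0],[0,0,0,0.0015,0],[0,0,0,0,0]]}}

```text
t: 20.9
position: [0.5209, -0.2054, 0.0917]
ee_rot: [179.9, 0.0, 99.2]
force: [0.3, 0.4, 0.2]
finger_gap: -0.0001
```

>>> {"name": "apply_moves", "arguments": {"moves": [[0,0,0,0.0015,0],[0,0,0,0,0]]}}

```text
t: 21.07
position: [0.5206, -0.2052, 0.0897]
ee_rot: [180.0, 0.0, 99.2]
force: [-0.3, 0.6, 0.3]
finger_gap: -0.0003
```

>>> {"name": "apply_moves", "arguments": {"moves": [[0,0,0,0.0015,0],[0,0,0,0,0]]}}

```text
t: 21.23
position: [0.5205, -0.2052, 0.0879]
ee_rot: [-180.0, -0.0, 99.2]
force: [-0.6, 0.4, 1.1]
finger_gap: -0.0002
```

>>> {"name": "apply_moves", "arguments": {"moves": [[0,0,0,0.0015,0],[0,0,0,0,0]]}}

```text
t: 21.4
position: [0.5207, -0.2053, 0.0867]
ee_rot: [180.0, 0.0, 99.2]
force: [-0.1, 0.0, 2.8]
finger_gap: 0.0005
```

>>> {"name": "apply_moves", "arguments": {"moves": [[0,0,0,0.001,0],[0,0,0,0,0]]}}

```text
t: 21.57
position: [0.5207, -0.2053, 0.0865]
ee_rot: [180.0, 0.0, 99.2]
force: [-2.5, 0.8, 11.9]
finger_gap: 0.0002
```

>>> {"name": "apply_moves", "arguments": {"moves": [[0,0,0,0.001,0],[0,0,0,0,0]]}}

```text
t: 21.73
position: [0.5207, -0.2053, 0.0862]
ee_rot: [180.0, 0.0, 99.2]
force: [-6.6, 2.4, 20.6]
finger_gap: 0.0002
```

```bash
python3 - <<'E'
from h import *
hz();im=arm.grab_frame('wrist');save('w24.png',im)
im=cv2.imread('pics/w24.png');cv2.imwrite('pics/c24.png',cv2.resize(im[170:270,150:350],None,fx=4,fy=4,interpolation=cv2.INTER_CUBIC))
E
```

```text
t 21.73 h 34.7 lat 0.2 Z 86.2 yaw 99.24 F [-6.6  2.4 20.6] M [0.52 1.36 0.  ] gap 0.0002
```

View pics/c24.png

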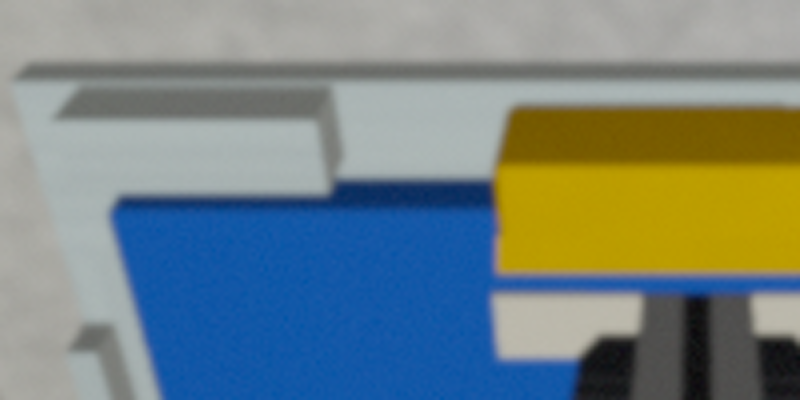

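The face has gone stiff at Z≈86.5 and the catch has come forward over the edge. I'll lift off and verify.

>>> {"name": "apply_moves", "arguments": {"moves": [[0,0,0,-0.005,0],[0,0,0,-0.03,0],[0,0,0,-0.04,0],[0,0,0,-0.04,0],[0,0,0.02,-0.03,0]]}}

```text
t: 22.2
position: [0.539, -0.2025, 0.2328]
ee_rot: [180.0, 0.0, 99.2]
force: [0.2, 0.2, 0.4]
finger_gap: 0.0001
```

>>> {"name": "apply_moves", "arguments": {"moves": [[0,0,0.03,0,0],[0,0,0.03,0,0],[0,0,0,0,0],[0,0,0,0,0]]}}

```text
t: 22.53
position: [0.6, -0.1919, 0.2289]
ee_rot: [-180.0, -0.0, 99.3]
force: [-0.5, 0.1, 0.2]
finger_gap: -0.0002
```

```bash
python3 - <<'E'
from h import *
hz();im=arm.grab_frame('wrist');save('w25.png',im)
T=np.eye(4);T[:3,:3]=Rn.from_euler('z',YAW,degrees=True).as_matrix()@Tdeck[:3,:3];T[:3,3]=O
print('catch',proj('wrist',ap(T,np.array([[75,18,25],[63,18,25],[72,78,0],[72,-78,0]])/1e3)).round(1).tolist())
for op in (0,.03,.06):
    C=np.eye(4);C[:3,:3]=Rn.from_euler('y',-op).as_matrix();C[:3,3]=[-.072,0,0]
    P=ap(T@C,np.array([[132,70,8],[132,-70,8],[65,35,40],[65,-35,40]])/1e3);print(op,proj('wrist',P).round(1).tolist())
im=cv2.imread('pics/w25.png');cv2.imwrite('pics/c25.png',cv2.resize(im[20:220,200:440],None,fx=3,fy=3,interpolation=cv2.INTER_CUBIC))
im=arm.grab_frame('side');save('s25.png',cv2.resize(im[180:260,350:470],None,fx=6.6,fy=6.6,interpolation=cv2.INTER_CUBIC))
im=arm.grab_frame('scene');save('sc25f.png',im);save('sc25.png',cv2.resize(im[135:240,180:300],None,fx=5.5,fy=5.5,interpolation=cv2.INTER_CUBIC))
E
```

```text
t 22.53 h -45.6 lat -0.4 Z 228.9 yaw 99.30 F [-0.5  0.1  0.2] M [-0.02 -0.01  0.  ] gap -0.0002
catch [[298.2, 43.2], [298.8, 60.6], [226.7, 44.4], [418.3, 44.6]]
0 [[236.2, 61.7], [408.7, 61.8], [280.3, 153.9], [364.6, 153.9]]
0.03 [[235.1, 62.8], [409.8, 62.9], [280.1, 156.2], [364.8, 156.2]]
0.06 [[234.0, 64.0], [410.9, 64.2], [280.0, 158.5], [364.9, 158.6]]
```

View pics/c25.png

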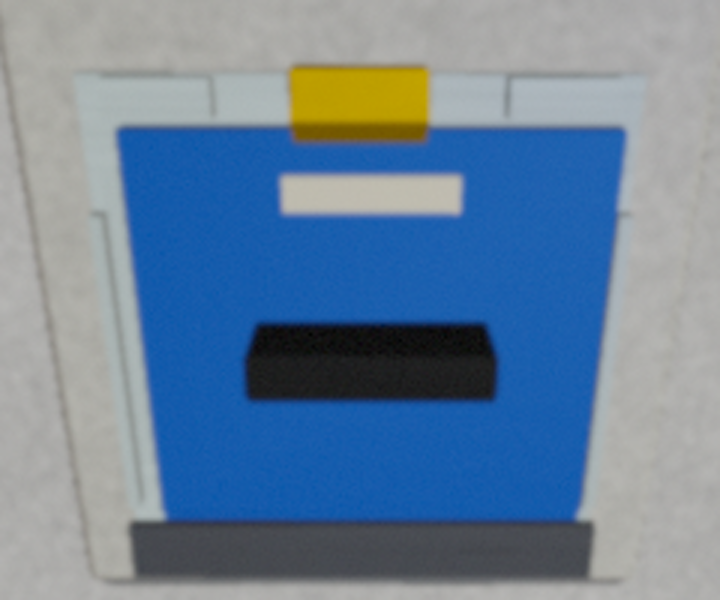

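View pics/s25.png

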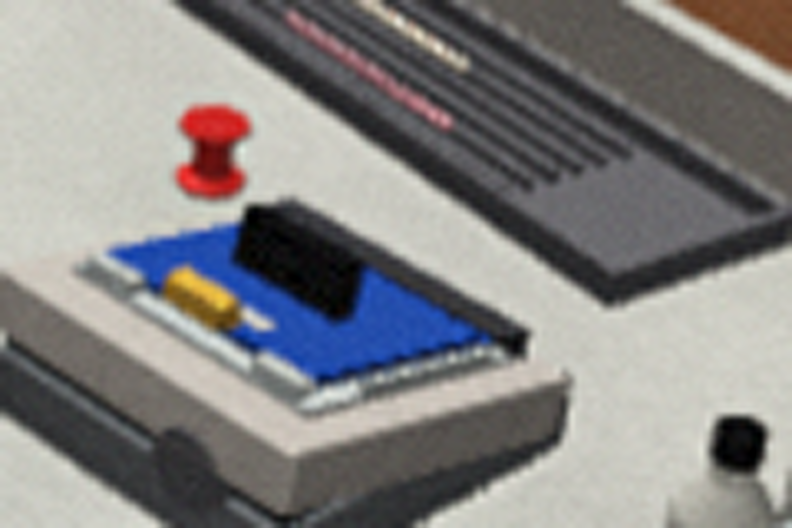

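View pics/sc25.png

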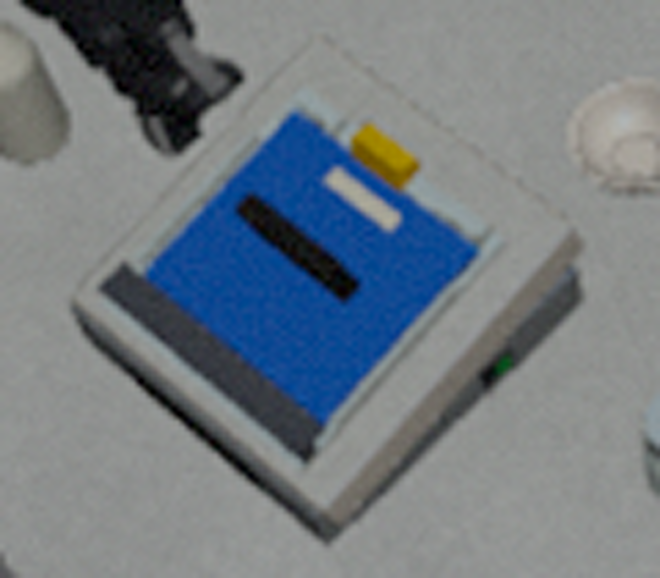

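View pics/sc25f.png

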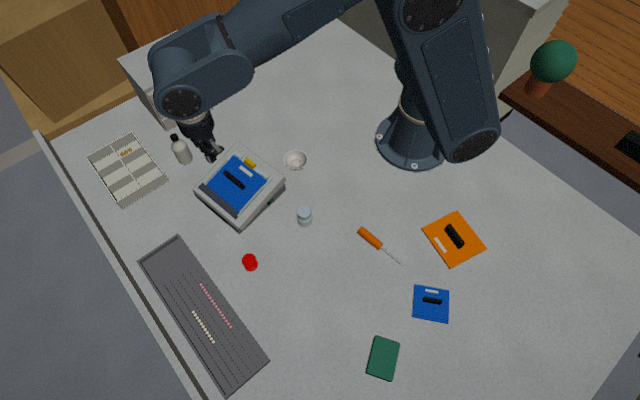

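```bash
python3 -c "
from cell import arm
print(arm.sign_off())"
```

```text
the job is handed in; nothing more can be done
None
```

The blue cover is back on the hatch, and the last checks show it flush with the catch sprung back. I handed the job in at about 22.7 s.

**What I did**
- I took the large blue cover by the ends of its handle, after one regrasp about 5 mm higher so the fingers would clear the plate.
- I let it pivot top-up in the pads against the top of the catch, then slid the lip under the dark ledge to its back stop.
- I eased off and let go, so the top edge rested on the catch's nose.
- I then pressed the face with shut fingers at about cover x 40. The first press stopped short with the catch still pushed back; a second snapped it shut.

**Last checks**
- **Cover:** its top edge shows at row 62.3 in the wrist picture; the model gives 61.7 for fully shut.
- **Lip:** it is under the ledge.
- **Catch:** it is back at its starting position in the scene view, with its nose over the cover's edge.
- **Bystanders:** in the scene view they looked to be where they started.
- **Clearance:** the arm was clear of everything at sign-off.

**Forces:** contact peaked at about 21 N on the final press, above the 8 to 15 N given as enough, once the cover was already seated. It reached about 19 N when the lip met its back stop.

**One disagreement:** after the first press, the cover's edge was about 10 px off the shut prediction. I took this to mean the cover was partway in, and it had gone after the second press.

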